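Snap a tensile specimen into the clip cradle and run it up to the end stop

TASK

Take the waisted round steel specimen (thick ends, thin middle) from the rest, hold it lengthwise over the cradle with its end a little short of the stop, and press it down between the spring fingers until both pairs snap around it. Then, still in the clips, slide it along towards the stop until its end has pushed the sprung pin fully in and bears on the stop, without forcing clips or stop, and let go. Leave the other two specimens lying in the rest.

Things in the scene. Friction and masses are not known exactly. Their poses are not given: they have to be found in the camera images.
- bar_mid (a point): Centre of the waisted round steel specimen: 190 mm long, about 0.35 kg, x axis along it (rolled anyhow), two like ends. Heads 20 mm in diameter from 30 to 95 mm either side of the centre; the waist between is 10 mm in diameter (to 24 mm either side): grip there. It lies level in the rest, axis 42 mm above the bench.
- bar_end_a (a point): Centre of the specimen's end face at +95 mm along its x axis.
- bar_end_b (a point): Centre of the specimen's end face at -95 mm along its x axis.
- cradle: Dark steel plate 270 x 60 x 8 mm, fixed to the bench. Origin on the bench, midway between its two clips; x along the clip line towards the stop, z up; the plate spans x = -105 to +165 mm. Clips stand at x = -62 and +62 mm, nothing between them. Press the specimen in with its middle near x = -20 mm, clear of the pin; in the clips its middle may lie from x = -25 to +24 mm.
- clip_a (a point): Seat of the clip at x = -62 mm, top centre, 32 mm above the bench (a seated head's axis is 42 mm above the bench). The clip is 14 mm wide along x: two sprung steel fingers with inturned rounded lips 16 mm apart and flared tops, mouth about 30 mm wide, 62 mm above the bench. A head meets the lips with its axis about 55 mm up.
- clip_b (a point): The like seat of the clip at x = +62 mm. Springing both clips open takes roughly 8 to 20 N in all; the fingers then close over the heads and the specimen lies hard on the seats; over 45 N on the cradle is forcing it. Sliding it along takes 2 to 8 N, more while pressed down: ease off first.
- stop: End stop: aluminium block 20 x 36 x 52 mm on the plate, origin under its centre at cradle x = 140 mm, 8 mm above the bench. A fixed brass screw, 10 mm thick, set differently each time, sticks out of it on the clip line and bears a sprung pin (14 mm head, under 1 N, 5 mm travel, then hard). The free pin's face is somewhere from cradle x = 82 to 110 mm, unmeasured: find it by feel or sight. Over 15 N is forcing it.
- rest: Grey plastic rest 160 x 175 mm, fixed to the bench, origin on the bench under its centre. Ledges at x = -62 and +62 mm (16 mm wide, 32 mm high, 40 mm at the ribs) hold three specimens along its x axis in grooves at y = -55, 0 and +55 mm; which lies where changes. Between the ledges there is only the 6 mm base plate.
- plain_mid (a point): Centre of a plain straight round steel bar, 12 mm in diameter, 170 mm long, in the rest. To be left there.
- flat_mid (a point): Centre of a flat aluminium dog-bone specimen, 180 mm long, 16 mm wide, 5 mm thick, in the rest. To be left there.
Things that resemble listed ones, but are neither listed nor needed, are in the scene too. What is shaped like the part that bears bar_mid but turquoise is not meant.

How it is judged:
By the outcome, as a careful person would: the job done as asked, in the order asked, and still so for the second after the job is handed in, with the robot touching nothing.
It also fails if it takes over 72 s, if anything falls off the work surface, if the arm or the gripper's body presses on something with over 40 N, if the wrist force passes 120 N, or if a joint passes its speed limit or range.

ROBOT

A 6-joint arm with a two-finger parallel gripper is mounted at the origin on the work surface. World frame = base frame: x ahead of the robot, y to its left, z up, the work surface at z = 0. Lengths are in mm, angles in rad, forces in N, time in s.
With the tool pointing down it reaches from about 350 to 975 mm from the base axis. Payload 7.1 kg.
Tool frame: the origin (TCP) lies at the very end of the fingers, on their centre line; the grasp point (between the pads) lies 19 mm behind it; x points along the fingers, z is the direction in which the jaws open and shut, and the axes are right-handed (so a half turn about x gives the same grasp; the last joint's range is limited). The gripper opens to 88 mm and grips with 3 to 60 N. Pads are 20 mm wide; open, the fingers measure 115 mm over their backs; the gripper's body (75 mm by 178 mm) begins 61 mm behind the grasp point.
Start: joints at [-1.208, 0.423, 1.63, -0, 1.089, -0.019], TCP at [232.886, -579.973, 222.675] pointing down, gripper open.
Joint ranges: [-3, 3], [-0.9, 2.11], [0.09, 2.58], [-1.31, 4.45], [0.11, 2.69], [-2.54, 2.54]. Speed limits (rad/s): [2.39, 2.39, 3.01, 3.14, 3.14, 3.14].

INTERFACE

Orientations are given as a rotation vector (axis times angle).
In Python, from workcell import * gives the robot as it stands.
- The arm moves only by the shell command python3 -m crank 'ROWS'. ROWS is JSON, a list of rows, each a list of 3 entries, a list of its own where there are three numbers: the shift along the tool's x, y, z in cm, then the turn, a rotation vector about the tool's x, y, z in degrees, then the finger opening in cm, from 0 to 8.78. In form: [[[dx, dy, dz], [rx, ry, rz], claw], ...]. A call has 1 to 5 rows; each row shifts and turns the commanded pose from where the row before left it, along the tool's axes as they then stand; what a row does not reach is not made up. A row lasts 1/8 s, in which the tool goes at most 62.5 mm and 10.7 degrees, less where a joint would pass 70% of its speed; a pose out of reach is approached as far as the arm can. A call with a gripper value outside its range is refused whole. The fingers move at their own pace and stop on an object; the grip force is fixed at half the most. Time passes only in rows, so rows that do not move let the fingers close. It gives the time, the measured TCP pose, the force and the opening at its end, in the units of the state.
- get_obs(): the state, without advancing time (a new reading comes with each control period).
- get_image(name): name is "side" or "top" or "wrist"; returns a dict with "pixels" (400x640x3 uint8, red, green, blue), "mtx" (3x3 intrinsics, pixels), "view" (4x4, takes a point from world to camera coordinates). Camera axes: x right, y down, z forward; pixel columns grow to the right and rows downward; lengths in mm; the calibration is good to about 2 mm. A picture is of the moment at which its call begins. There is no depth.
- close_job(): hands the job in, once; it reports no verdict.
The state is a dict: "t": time; "qpos": joint angles; "qvel": joint speeds; "joint_torque": joint torques, N m; "ee_pos": TCP position; "orientation": TCP orientation; "ft_force": force on the tool from outside, world axes, zero at the start; "moment": the same for the moment, N m; "width": finger opening in mm.
Only numpy, scipy, OpenCV 4.12 (cv2) and the standard library are available. Lean on these libraries where they do the work, as an engineer would, in place of code of your own. Each camera call takes 0.05 s, during which the arm holds its last target.

## Working session

There is one attempt and no reset: what is moved stays moved. The work goes in short steps, Python scripts to look and compute and a shell command to move; the robot and the scene stay as the last step left them, time stands still between calls to the robot, and variables do not carry over. Pictures are saved under pics/ and viewed, and the job is handed in when it is done.

```bash
mkdir -p pics; ls
python3 - <<'E'
from workcell import *
import cv2
for n in ("side","top","wrist"):
    d=get_image(n); cv2.imwrite(f"pics/{n}0.png",d["pixels"][:,:,::-1]); print(n,d["mtx"].round(1).tolist(),d["view"].round(3).tolist())
o=get_obs()
for k,v in o.items(): print(k,v)
E
```

```text
pics
side [[409.5, 0.0, 315.7], [0.0, 409.5, 195.4], [0.0, 0.0, 1.0]] [[-0.955, -0.296, 0.007, 557.861], [-0.206, 0.647, -0.734, 134.004], [0.213, -0.703, -0.679, 964.551], [0.0, 0.0, 0.0, 1.0]]
top [[412.1, 0.0, 319.0], [0.0, 412.1, 193.7], [0.0, 0.0, 1.0]] [[-0.018, -1.0, 0.024, 13.428], [-0.999, 0.017, -0.038, 560.076], [0.038, -0.024, -0.999, 1172.811], [0.0, 0.0, 0.0, 1.0]]
wrist [[288.3, 0.0, 317.3], [0.0, 288.3, 197.5], [0.0, 0.0, 1.0]] [[0.372, -0.928, -0.002, -623.427], [-0.892, -0.358, 0.277, -35.887], [-0.258, -0.101, -0.961, 390.79], [0.0, 0.0, 0.0, 1.0]]
t 0.15
qpos [-1.20799829e+00  4.23641595e-01  1.63047932e+00  8.28948488e-06
  1.08860583e+00 -1.90193000e-02]
qvel [ 2.81589755e-03 -1.39012992e-03 -3.08520463e-03 -1.79341151e-05
 -5.15585589e-04  4.04093540e-04]
joint_torque [ 9.73563183e-04 -5.44982064e+01 -2.73919469e+01  6.44022413e-02
  2.04089319e-02 -6.30246268e-05]
ee_pos [ 232.7467739  -579.59802234  222.10887916]
orientation [ 0.92418027  1.36692575 -0.92309361]
ft_force [-0.62063475  0.11904727 -0.82455435]
moment [ 0.01313937 -0.05670939  0.03927122]
width 88.22310574411202
```

View pics/top0.png

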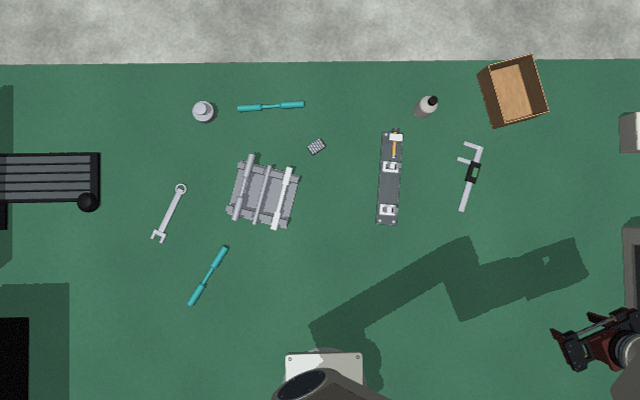

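View pics/side0.png

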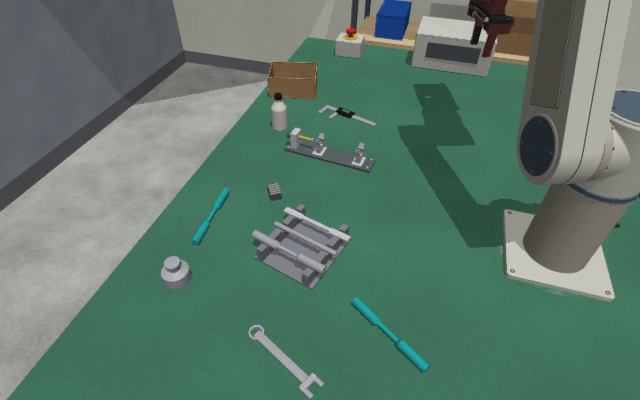

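View pics/wrist0.png

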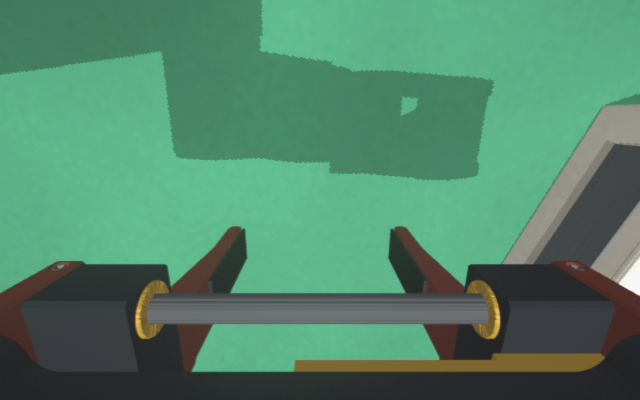

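The rest is at about top (263,191) and the cradle at top (390,178), with its stop towards the top of the picture (396,138). I'll enlarge both.

Run:
```python
import cv2, numpy as np
t=cv2.imread("pics/top0.png"); s=cv2.imread("pics/side0.png")
a=cv2.resize(t[140:240,210:320],None,fx=6,fy=6,interpolation=cv2.INTER_CUBIC); cv2.imwrite("pics/c1.png",a[:600])
a=cv2.resize(t[120:235,350:440],None,fx=5,fy=5,interpolation=cv2.INTER_CUBIC); cv2.imwrite("pics/c2.png",a)
a=cv2.resize(s[200:290,245:360],None,fx=6,fy=6,interpolation=cv2.INTER_CUBIC); cv2.imwrite("pics/c3.png",a)
a=cv2.resize(s[115:180,270:385],None,fx=6,fy=6,interpolation=cv2.INTER_CUBIC); cv2.imwrite("pics/c4.png",a)
```

```text
(no output)
```

View pics/c1.png

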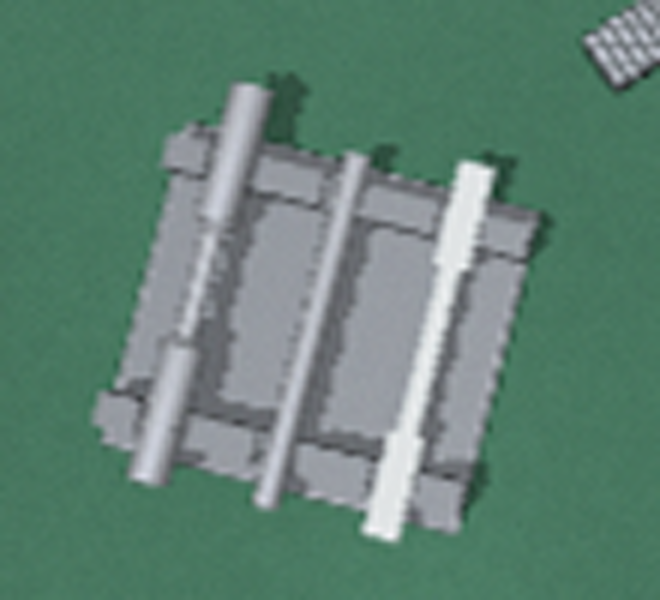

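View pics/c2.png

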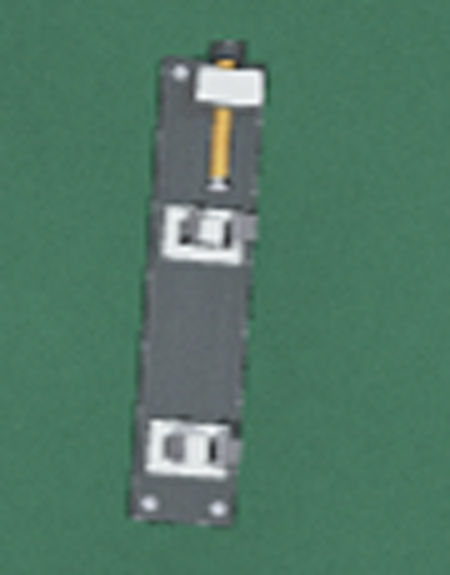

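View pics/c3.png

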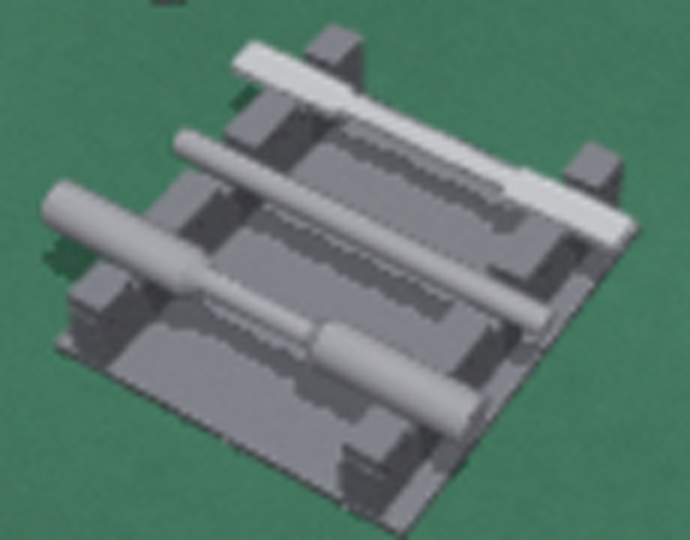

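View pics/c4.png

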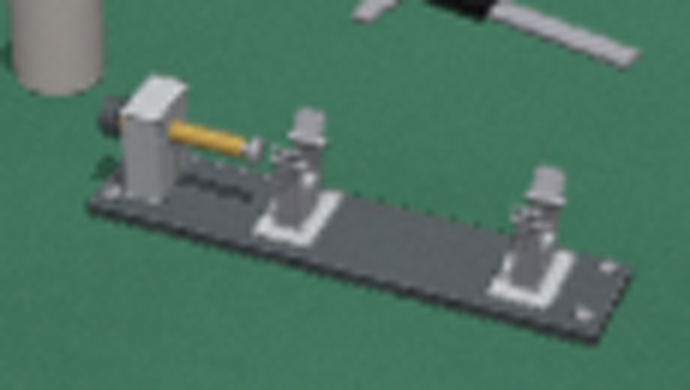

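The waisted specimen (thick ends, thin middle) is the left one in the rest: waist at top (243.3,186.7), side (288.2,251.5). The other two in the rest are the plain bar at top (262,195) and the white flat dog-bone at top (282,198). The turquoise waisted ones at top (270,106) and (208,275) are decoys. Next I'll triangulate.

```bash
cat > h.py <<'E'
import numpy as np, cv2, json
from workcell import *
from scipy.spatial.transform import Rotation as R
def ray(d,p):
    M=np.array(d["mtx"]);V=np.array(d["view"]);c=-V[:3,:3].T@V[:3,3]
    u=np.linalg.solve(M,[p[0],p[1],1.]); u=V[:3,:3].T@u; return c,u/np.linalg.norm(u)
def onz(d,p,z):
    c,u=ray(d,p); return c+u*(z-c[2])/u[2]
def tri(*dp):
    A=np.zeros((3,3));b=np.zeros(3)
    L=[ray(d,p) for d,p in dp]
    for c,u in L:
        P=np.eye(3)-np.outer(u,u);A+=P;b+=P@c
    x=np.linalg.solve(A,b); return x,[round(float(np.linalg.norm((np.eye(3)-np.outer(u,u))@(x-c))),2) for c,u in L]
def proj(d,X):
    V=np.array(d["view"]);x=V[:3,:3]@np.asarray(X,float)+V[:3,3];x=np.array(d["mtx"])@x;return x[:2]/x[2]
E
python3 - <<'E'
from h import *
np.set_printoptions(precision=1,suppress=True)
t=get_image("top");s=get_image("side")
T=lambda x,y:(210+x/6-.42,140+y/6-.42)
S=lambda x,y:(245+x/6-.42,200+y/6-.42)
T2=lambda x,y:(350+x/5-.4,120+y/5-.4)
S2=lambda x,y:(270+x/6-.42,115+y/6-.42)
print("mid",tri((t,T(200,281)),(s,S(259,309))))
print("ends",tri((t,T(250,88)),(s,S(58,205))),tri((t,T(148,480)),(s,S(466,415))))
e1=onz(t,T(250,88),42);e2=onz(t,T(148,480),42);print(e1,e2,e1-e2,np.linalg.norm(e1-e2),(e1+e2)/2)
c=[onz(t,T2(*p),8) for p in((160,60),(267,68),(130,520),(235,524))]
for p in c:print(p)
print("near right corner",tri((t,T2(130,520)),(s,S2(632,265))),tri((t,T2(235,524)),(s,S2(600,340))))
print("pin",tri((t,T2(218,186)),(s,S2(258,150))))
print("stop top", onz(t,T2(232,86),60))
E
```

```text
mid (array([582.6, 216. ,  41.1]), [0.28, 0.28])
ends (array([672.7, 191.9,  42.3]), [0.38, 0.38]) (array([493., 241.,  44.]), [1.98, 1.98])
[672.4 191.8  42. ] [491.  240.9  42. ] [181.4 -49.1   0. ] 187.91855841241374 [581.7 216.3  42. ]
[ 737.6 -181.5    8. ]
[ 732.1 -243.9    8. ]
[ 471.3 -157.9    8. ]
[ 467.9 -218.6    8. ]
near right corner (array([ 466.7, -151.2,   56.7]), [6.48, 6.48]) (array([ 472.9, -229.6,  -51.2]), [7.57, 7.57])
pin (array([ 658.6, -206.5,   42.6]), [0.67, 0.67])
stop top [ 712.8 -212.    60. ]
```

Bar mid is about (582,216,42), yaw ≈ -15°. The cradle origin is about (572,-198), yaw ≈ -5.3°, and the pin face about local x = 86. All heights agree with the text. Now I'll plan the approach, with a wrist look over the cradle on the way.

```bash
cat >> h.py <<'E'
np.set_printoptions(precision=2,suppress=True)
def pose(): 
    o=get_obs(); return np.array(o["ee_pos"]),R.from_rotvec(o["orientation"]).as_matrix(),o
def plan(p,R0,target,baryaw):
    "tool down, pads facing across a bar of yaw baryaw (deg). prints turn about tool x and shift (cm) after turn"
    best=None
    for sgn in(1,-1):
        a=np.radians(baryaw+90*sgn); z=np.array([np.cos(a),np.sin(a),0]);x=np.array([0,0,-1.]);y=np.cross(z,x)
        T=np.stack([x,y,z],1); rv=R.from_matrix(R0.T@T).as_rotvec(degrees=True)
        if best is None or np.linalg.norm(rv)<np.linalg.norm(best[0]): best=(rv,T)
    rv,T=best; print("turn",rv,"shift after turn cm",T.T@(np.array(target)-p)/10,"before-turn axes",R0.T@(np.array(target)-p)/10)
E
python3 - <<'E'
from h import *
p,R0,o=pose();print(p,R0)
w=get_image("wrist");c,u=ray(w,(317,197));print("cam rel tool",R0.T@(c-p),R0.T@u)
print("TCP px",proj(w,p))
plan(p,R0,[560,-195,220],-5.3)
plan(p,R0,[582,216,220],-15.1)
E
```

```text
[ 232.8  -579.77  222.32] [[-0.    0.93  0.37]
 [ 0.    0.37 -0.93]
 [-1.    0.   -0.  ]]
cam rel tool [-162.2    73.59   -0.53] [ 0.96 -0.28 -0.  ]
TCP px [318.36 239.63]
turn [27.18 -0.04  0.01] shift after turn cm [  0.23  29.03 -41.33] before-turn axes [  0.25  44.7  -23.51]
turn [36.98 -0.04  0.01] shift after turn cm [  0.23  12.98 -85.93] before-turn axes [  0.27  62.06 -60.84]
```

```bash
python3 -m crank '[[[0,2,-1],[9,0,0],8],[[0,3,-2],[9,0,0],6],[[0,4,-3],[9.2,0,0],5],[[0,4,-4],[0,0,0],4],[[0,4,-4],[0,0,0],4]]'
python3 - <<'E'
from h import *
p,R0,o=pose();plan(p,R0,[630,-200,220],-5.3)
E
```

```text
t: 0.92
ee_pos: [398.5, -431.1, 222.8]
orientation: [1.278, 1.163, -1.278]
ft_force: [-0.1, -0.9, 0.6]
width: 43.8
turn [-0.06  0.01 -0.01] shift after turn cm [  0.28  20.91 -25.15] before-turn axes [  0.28  20.89 -25.17]
```

```bash
python3 -m crank '[[[0,4.2,-5],[0,0,0],4],[[0,4.2,-5],[0,0,0],4],[[0,4.2,-5],[0,0,0],4],[[0,4.2,-5],[0,0,0],4],[[0,4.2,-5],[0,0,0],4]]'; python3 -m crank '[[[0,0,0],[0,0,0],4],[[0,0,0],[0,0,0],4]]'
python3 - <<'E'
from h import *
w=get_image("wrist");cv2.imwrite("pics/w1.png",w["pixels"][:,:,::-1])
p,R0,o=pose();print(p,o["ft_force"])
import pickle;pickle.dump(w,open("w1.pkl","wb"))
plan(p,R0,[615,207,180],-15.1)
E
```

```text
t: 1.55
ee_pos: [621.1, -211.0, 222.8]
orientation: [1.277, 1.164, -1.277]
ft_force: [0.8, -0.9, -1.2]
width: 39.8
t: 1.8
ee_pos: [619.3, -212.6, 222.3]
orientation: [1.276, 1.165, -1.278]
ft_force: [-0.5, 0.0, -0.4]
width: 40.3
[ 618.93 -213.23  222.44] [-0.42  0.5   1.26]
turn [9.75 0.01 0.05] shift after turn cm [  4.24 -11.33 -40.47] before-turn axes [  4.24  -4.31 -41.8 ]
```

View pics/w1.png

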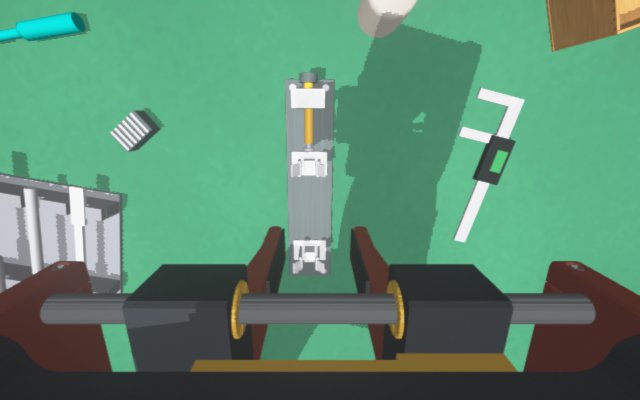

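Run:
```python
import cv2
a=cv2.imread("pics/w1.png")
cv2.imwrite("pics/w1a.png",cv2.resize(a[65:185,260:360],None,fx=5,fy=5,interpolation=cv2.INTER_CUBIC))
cv2.imwrite("pics/w1b.png",cv2.resize(a[180:290,260:360],None,fx=5,fy=5,interpolation=cv2.INTER_CUBIC))
```

```text
(no output)
```

View pics/w1a.png

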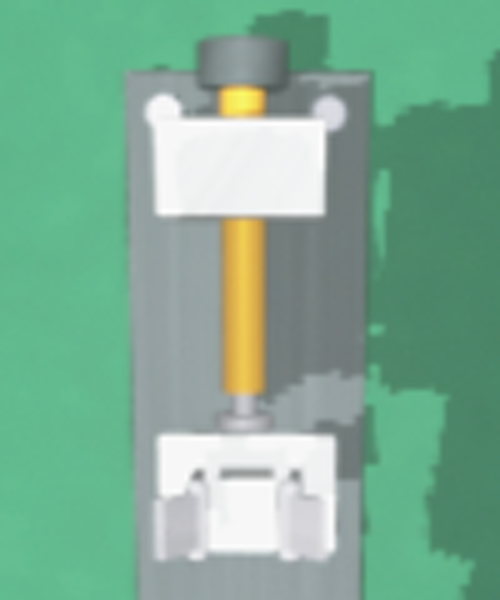

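View pics/w1b.png

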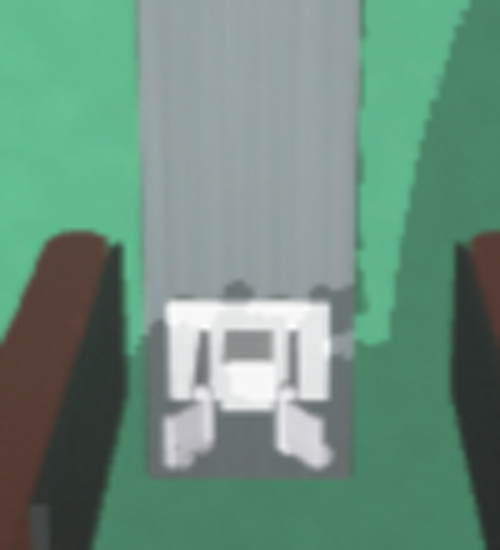

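Run:
```python
from h import *
import pickle
w=pickle.load(open("w1.pkl","rb"));t=get_image("top")
A=lambda x,y:(260+x/5-.4,65+y/5-.4)
B=lambda x,y:(260+x/5-.4,180+y/5-.4)
P=[onz(w,q,8) for q in (A(127,72),A(371,72),B(147,476),B(353,478))]
for p in P:print("corner",p)
far=(P[0]+P[1])/2;near=(P[2]+P[3])/2;d=far-near
yaw=np.degrees(np.arctan2(d[1],d[0]));print("len",np.linalg.norm(d),"widths",np.linalg.norm(P[0]-P[1]),np.linalg.norm(P[2]-P[3]),"yaw",yaw)
ux=d/np.linalg.norm(d);uy=np.array([-ux[1],ux[0],0])
O=(far+near)/2-30*ux;print("origin",O)
T2=lambda x,y:(350+x/5-.4,120+y/5-.4)
pin,e=tri((t,T2(218,187)),(w,A(243,432)));print("pin tri",pin,e,"local",ux@(pin-O),uy@(pin-O))
for nm,q,z in(("pin",A(243,432),40),("screw base",A(244,216),60),("screw tip",A(243,393),42),("clipb fingers mid",A(243,525),60),("clipa fingers mid",B(246,440),60),("clip a seat",B(247,385),32),("seat b",A(244,515),32)):
    X=onz(w,q,z);print(nm,X,"local",ux@(X-O),uy@(X-O))
# bias check top
Q=[onz(t,T2(*p),8) for p in((160,60),(267,68),(130,520),(235,524))]
f=(Q[0]+Q[1])/2;n=(Q[2]+Q[3])/2;print("top: far,near",f,n,"wrist",far,near)
```

```text
corner [ 736.94 -184.49    8.  ]
corner [ 731.47 -243.52    8.  ]
corner [ 469.81 -157.27    8.  ]
corner [ 463.55 -217.68    8.  ]
len 268.84012122572625 widths 59.28261427521573 60.73901543954565 yaw -5.664640141744111
origin [ 570.59 -197.78    8.  ]
pin tri [ 655.29 -204.51   58.48] [2.05, 2.05] local 84.94980155073479 1.6611303652382214
pin [ 651.6  -205.14   40.  ] local 81.34325143791524 0.6688501565741011
screw base [ 699.92 -210.88   60.  ] local 129.98887561910342 -0.26796829694158425
screw tip [ 660.89 -206.15   42.  ] local 90.68767427736816 0.5864520540680959
clipb fingers mid [ 633.01 -203.87   60.  ] local 62.716402916841076 0.10032151390416165
clipa fingers mid [ 508.48 -191.99   60.  ] local -62.38259814841517 -0.37077917610520955
clip a seat [ 509.14 -191.53   32.  ] local -61.768804027992815 0.1569669920436515
seat b [ 630.33 -202.99   32.  ] local 59.95779142892828 0.7148659627742909
top: far,near [ 734.83 -212.71    8.  ] [ 469.57 -188.23    8.  ] wrist [ 734.21 -214.01    8.  ] [ 466.68 -187.47    8.  ]
```

Cradle: the wrist and top views agree within about 3 mm. Origin ≈ (571,-197.8), yaw ≈ -5.5°, clips on the line, pin face local x ≈ 82–86. Now over to the rest.

```bash
python3 -m crank '[[[0,0,-4],[5,0,0],4],[[0,0,-5],[4.8,0,0],4],[[0,-1.4,-5],[0,0,0],4],[[0,-1.4,-5],[0,0,0],4],[[0,-1.4,-5],[0,0,0],4]]'; python3 -m crank '[[[1,-1.4,-5],[0,0,0],4],[[1,-1.4,-5],[0,0,0],4],[[1,-1.4,-4],[0,0,0],4],[[1,-1.4,-2.5],[0,0,0],4],[[0,0,0],[0,0,0],4]]'; python3 -m crank '[[[0,0,0],[0,0,0],4],[[0,0,0],[0,0,0],4]]'
python3 - <<'E'
from h import *
w=get_image("wrist");cv2.imwrite("pics/w2.png",w["pixels"][:,:,::-1])
p,R0,o=pose();print(p,o["ft_force"])
import pickle;pickle.dump((w,p,R0),open("w2.pkl","wb"))
q=proj(w,[582,216,42]);print(q)
E
```

```text
t: 2.52
ee_pos: [630.6, 31.9, 223.0]
orientation: [1.403, 1.071, -1.403]
ft_force: [0.5, -0.9, 0.3]
width: 39.9
t: 3.15
ee_pos: [619.1, 206.0, 181.9]
orientation: [1.399, 1.074, -1.402]
ft_force: [0.5, -0.1, 0.1]
width: 40.0
t: 3.4
ee_pos: [620.7, 204.5, 183.3]
orientation: [1.403, 1.071, -1.402]
ft_force: [0.1, -0.2, -0.4]
width: 39.8
[620.64 204.68 183.23] [0.36 0.92 0.24]
[315.76 220.26]
```

View pics/w2.png

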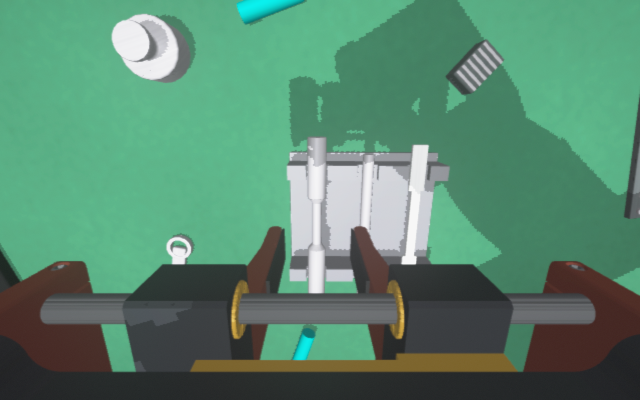

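Run:
```python
import cv2
a=cv2.imread("pics/w2.png")
cv2.imwrite("pics/w2a.png",cv2.resize(a[175:265,270:390],None,fx=6,fy=6,interpolation=cv2.INTER_CUBIC))
cv2.imwrite("pics/w2b.png",cv2.resize(a[125:215,270:390],None,fx=6,fy=6,interpolation=cv2.INTER_CUBIC))
```

```text
(no output)
```

View pics/w2a.png

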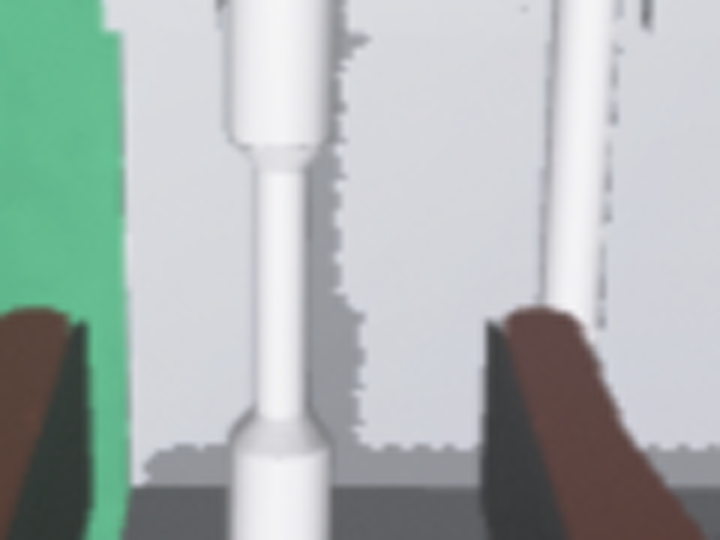

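View pics/w2b.png

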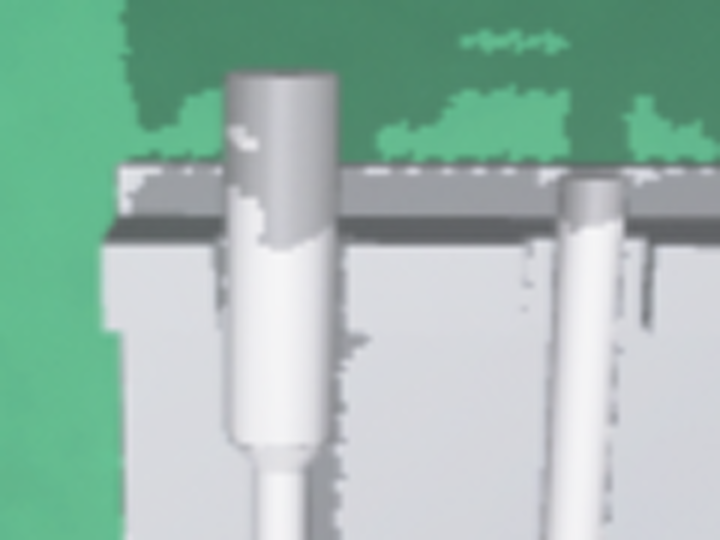

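Run:
```python
from h import *
import pickle
w,p,R0=pickle.load(open("w2.pkl","rb"));t=get_image("top")
a=onz(w,(316.4,203.2),46);b=onz(w,(316.4,243.3),46);print(a,b,np.linalg.norm(a-b))
m=(a+b)/2;print("mid",m)
T=lambda x,y:(210+x/6-.42,140+y/6-.42)
print(tri((t,T(200,281)),(w,(316.4,222.6))))
e=onz(w,(270+283/6-.4,125+70/6-.4),46);print("far end",e, e[:2]-m[:2],np.linalg.norm(e[:2]-m[:2]),np.degrees(np.arctan2(*(e-m)[1::-1])))
print("tool y yaw",np.degrees(np.arctan2(R0[1,1],R0[0,1])))
plan(p,R0,[m[0],m[1],90],-15.1)
```

```text
[602.3  209.68  46.  ] [556.44 222.23  46.  ] 47.551754800534624
mid [579.37 215.96  46.  ]
(array([582.26, 214.88,  50.4 ]), [0.28, 0.28])
far end [671.05 190.48  46.  ] [ 91.68 -25.47] 95.15545150555029 -15.526472097767497
tool y yaw -15.231292621251058
turn [-0.13 -0.02 -0.04] shift after turn cm [ 9.32 -4.28 -0.01] before-turn axes [ 9.32 -4.28 -0.  ]
```

Waist centre ≈ (580,216), axis height 42; the waist measures 47.6 mm and the half length 95.2 mm, as they should. Descending.

```bash
python3 -m crank '[[[1,-1.4,0],[0,0,0],4],[[3,-1.4,0],[0,0,0],4],[[3,-1.4,0],[0,0,0],4],[[2,0,0],[0,0,0],4],[[0,0,0],[0,0,0],4]]'; python3 -m crank '[[[0,0,0],[0,0,0],4]]';  python3 - <<'E'
from h import *
w=get_image("wrist");cv2.imwrite("pics/w3.png",cv2.resize(w["pixels"][120:400,160:480,::-1],None,fx=2,fy=2))
p,R0,o=pose();print(p,o["ft_force"])
plan(p,R0,[580,216,23],-15.3)
E
```

```text
t: 4.12
ee_pos: [578.6, 216.7, 91.1]
orientation: [1.399, 1.074, -1.403]
ft_force: [-0.2, 0.3, 0.3]
width: 40.0
t: 4.25
ee_pos: [580.6, 217.2, 93.4]
orientation: [1.402, 1.072, -1.4]
ft_force: [-0.6, -0.2, 0.6]
width: 40.1
[580.73 217.2   93.72] [ 0.24 -0.16 -0.1 ]
turn [ 0.16 -0.07 -0.1 ] shift after turn cm [ 7.07 -0.04  0.14] before-turn axes [ 7.07 -0.05  0.14]
```

View pics/w3.png

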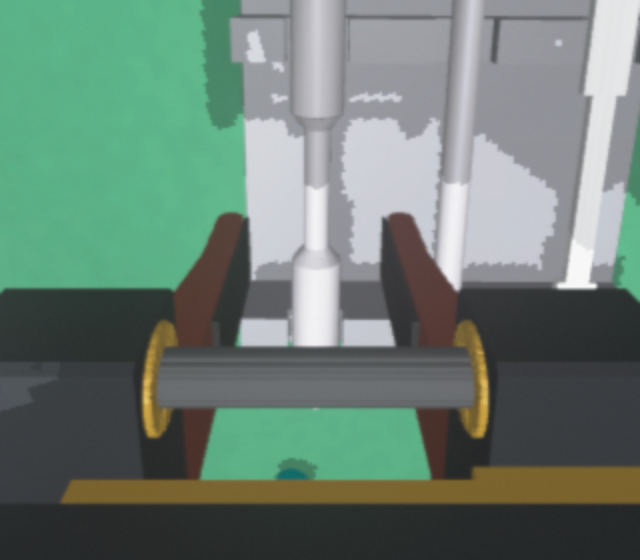

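Bar waist (crop x≈316) is centred between the fingers (248 and 383) and the plain bar is clear of the right finger. Lowering with a 30 mm opening.

```bash
python3 -m crank '[[[1,0,0],[0,0,0],3],[[2,0,0],[0,0,0],3],[[2,0,0],[0,0,0],3],[[2,0,0],[0,0,0],3],[[0,0,0],[0,0,0],3]]'; python3 -m crank '[[[0,0,0],[0,0,0],3]]';  python3 - <<'E'
from h import *
p,R0,o=pose();print(p,o["ft_force"],o["width"])
plan(p,R0,[580,216,23],-15.3)
E
```

```text
t: 4.92
ee_pos: [577.8, 216.5, 20.1]
orientation: [1.398, 1.074, -1.405]
ft_force: [1.2, 0.6, 1.0]
width: 30.1
t: 5.05
ee_pos: [579.6, 217.1, 22.5]
orientation: [1.401, 1.073, -1.401]
ft_force: [-0.5, 0.5, 1.0]
width: 29.8
[579.64 217.12  22.52] [-0.46  0.5   0.98] 29.7826611921243
turn [0.18 0.   0.01] shift after turn cm [-0.05  0.06  0.1 ] before-turn axes [-0.05  0.06  0.1 ]
```

```bash
python3 -m crank '[[[0,0,0.05],[0,0,0],0],[[0,0,0],[0,0,0],0],[[0,0,0],[0,0,0],0],[[0,0,0],[0,0,0],0],[[0,0,0],[0,0,0],0]]'; python3 -m crank '[[[0,0,0],[0,0,0],0],[[0,0,0],[0,0,0],0],[[-0.5,0,0],[0,0,0],0],[[-1,0,0],[0,0,0],0],[[-1.5,0,0],[0,0,0],0]]';python3 -m crank '[[[-3,0,0],[0,0,0],0],[[-4,0,0],[0,0,0],0],[[-2,0,0],[0,0,0],0],[[0,0,0],[0,0,0],0],[[0,0,0],[0,0,0],0]]'
python3 - <<'E'
from h import *
p,R0,o=pose();print(p,o["ft_force"],o["moment"],o["width"])
for n in("side","wrist"):
    w=get_image(n);cv2.imwrite(f"pics/{n}4.png",w["pixels"][:,:,::-1])
E
```

```text
t: 5.68
ee_pos: [579.8, 216.7, 23.2]
orientation: [1.402, 1.072, -1.4]
ft_force: [-0.5, 0.6, 5.8]
width: 9.2
t: 6.3
ee_pos: [578.7, 216.3, 52.8]
orientation: [1.4, 1.073, -1.402]
ft_force: [-0.1, 0.1, -4.0]
width: 9.2
t: 6.92
ee_pos: [578.5, 216.2, 141.5]
orientation: [1.399, 1.073, -1.403]
ft_force: [-0.3, 0.5, -3.4]
width: 9.4
[578.46 216.22 141.48] [-0.34  0.49 -3.43] [0.06 0.04 0.01] 9.387384091939698
```

View pics/wrist4.png

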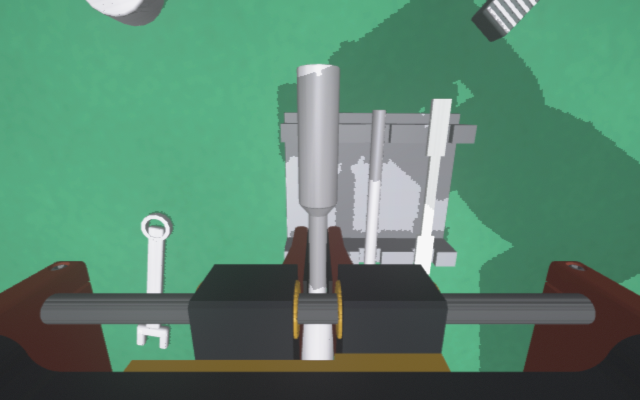

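View pics/side4.png

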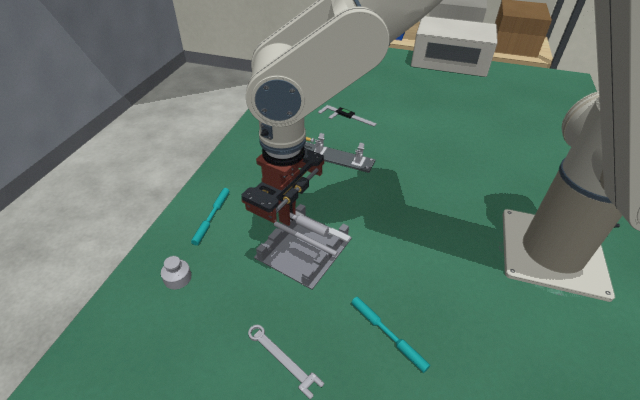

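The bar is lifted (Fz −3.4 N, matching 0.35 kg) and the two neighbours stay in the rest. The far end shows at wrist (319,67) and the far shoulder at (318,207). I'll check its tilt and position in the grip.

Run:
```python
from h import *
p,R0,o=pose();w=get_image("wrist")
a=w["pixels"][40:240,270:370,::-1];cv2.imwrite("pics/w5.png",cv2.resize(a,None,fx=3,fy=3,interpolation=cv2.INTER_CUBIC))
def b(x,y,z,P=0,dz=0):
    c,s=np.cos(np.radians(P)),np.sin(np.radians(P)); # bar pt: y along, x tool(down)
    return p+R0@np.array([-19+c*x-s*y,s*x+c*y,z])
for P in(-3,0,3):
    print(P,"endtop",proj(w,b(-10,95,0,P)),"endbot",proj(w,b(10,95,0,P)),"endL/R",proj(w,b(0,95,-10,P)),proj(w,b(0,95,10,P)),"shoulder30 L/R",proj(w,b(0,30,-10,P)),proj(w,b(0,30,10,P)),"should top",proj(w,b(-10,30,0,P)))
```

```text
-3 endtop [315.2   62.97] endbot [315.49  71.95] endL/R [294.23  67.79] [336.48  67.77] shoulder30 L/R [296.51 201.11] [334.64 201.11] should top [315.45 205.98]
0 endtop [315.11  61.97] endbot [315.42  69.08] endL/R [293.38  65.79] [337.17  65.78] shoulder30 L/R [296.3  201.91] [334.81 201.91] should top [315.43 207.92]
3 endtop [315.03  61.6 ] endbot [315.35  66.59] endL/R [292.49  64.29] [337.91  64.28] shoulder30 L/R [296.09 202.88] [334.99 202.88] should top [315.41 210.05]
```

View pics/w5.png

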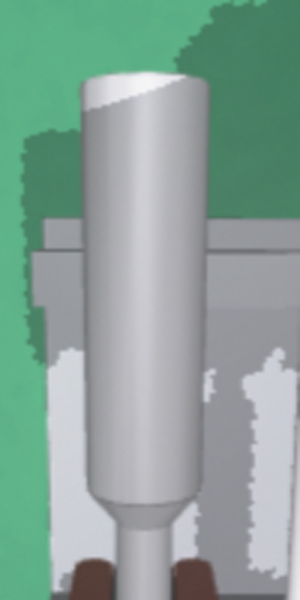

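Bar is level within about 1–2° and centred in the grip within about 1 mm. Moving to above the cradle, middle at local x ≈ -21.

Run:
```python
from h import *
p,R0,o=pose();print(p);plan(p,R0,[550,-195.8,140],-5.6)
```

```text
[578.46 216.24 141.11]
turn [-9.52  0.08  0.14] shift after turn cm [ 0.11  1.19 41.28] before-turn axes [ 0.16  8.   40.52]
```

```bash
python3 -m crank '[[[0,0,2],[-3.2,0,0],0],[[0,0,4],[-3.2,0,0],0],[[0,0.2,5],[-3.2,0,0],0],[[0,0.1,5],[0,0,0],0],[[0,0.1,5],[0,0,0],0]]'; python3 -m crank '[[[0,0.1,5],[0,0,0],0],[[0,0.1,5],[0,0,0],0],[[0,0,5],[0,0,0],0],[[0,0,3],[0,0,0],0],[[0,0,1],[0,0,0],0]]';python3 -m crank '[[[0,0,0],[0,0,0],0],[[0,0,0],[0,0,0],0],[[0,0,0],[0,0,0],0]]'
python3 - <<'E'
from h import *
p,R0,o=pose();print(p,o["ft_force"],o["width"]);plan(p,R0,[550,-195.8,70],-5.6)
E
```

```text
t: 7.7
ee_pos: [552.0, 7.2, 141.8]
orientation: [1.279, 1.163, -1.281]
ft_force: [1.0, -0.1, -4.2]
width: 9.5
t: 8.32
ee_pos: [535.7, -182.2, 141.8]
orientation: [1.281, 1.162, -1.282]
ft_force: [0.5, 0.2, -5.0]
width: 9.2
t: 8.7
ee_pos: [536.5, -179.6, 142.6]
orientation: [1.279, 1.163, -1.279]
ft_force: [-0.0, 0.2, -3.8]
width: 9.1
[ 536.49 -179.56  142.61] [-0.01  0.18 -3.76] 9.098198904233229
turn [ 0.16 -0.01  0.01] shift after turn cm [7.26 1.5  1.48] before-turn axes [7.26 1.5  1.49]
```

```bash
python3 -m crank '[[[0,0.7,0.7],[0,0,0],0],[[1,0.8,0.8],[0,0,0],0],[[3,0,0],[0,0,0],0],[[2.5,0,0],[0,0,0],0],[[0.8,0,0],[0,0,0],0]]'; python3 -m crank '[[[0,0,0],[0,0,0],0],[[0,0,0],[0,0,0],0],[[0,0,0],[0,0,0],0]]'
python3 - <<'E'
from h import *
p,R0,o=pose();print(p,o["ft_force"],o["width"]);plan(p,R0,[550,-195.8,50],-5.6)
for n in("side","wrist","top"):
    w=get_image(n);cv2.imwrite(f"pics/{n}6.png",w["pixels"][:,:,::-1])
    if n=="wrist":print(proj(w,p+R0@np.array([-19,95,0])),proj(w,p+R0@np.array([-19,30,0])))
    if n=="side":s=w["pixels"][90:190,270:390,::-1]
    if n=="top":s2=w["pixels"][110:235,340:440,::-1]
cv2.imwrite("pics/s6.png",cv2.resize(s,None,fx=6,fy=6,interpolation=cv2.INTER_CUBIC))
cv2.imwrite("pics/t6.png",cv2.resize(s2,None,fx=4,fy=4,interpolation=cv2.INTER_CUBIC))
E
```

```text
t: 9.32
ee_pos: [549.1, -197.1, 67.6]
orientation: [1.279, 1.165, -1.282]
ft_force: [-0.3, -0.2, -3.8]
width: 8.8
t: 9.7
ee_pos: [550.5, -197.3, 70.7]
orientation: [1.28, 1.16, -1.279]
ft_force: [1.0, -0.2, -4.2]
width: 9.0
[ 550.55 -197.31   70.67] [ 0.99 -0.19 -4.2 ] 9.000042704410559
turn [ 0.08  0.03 -0.1 ] shift after turn cm [ 2.07 -0.07 -0.14] before-turn axes [ 2.07 -0.07 -0.15]
[316.27  65.12] [316.42 201.48]
```

View pics/wrist6.png

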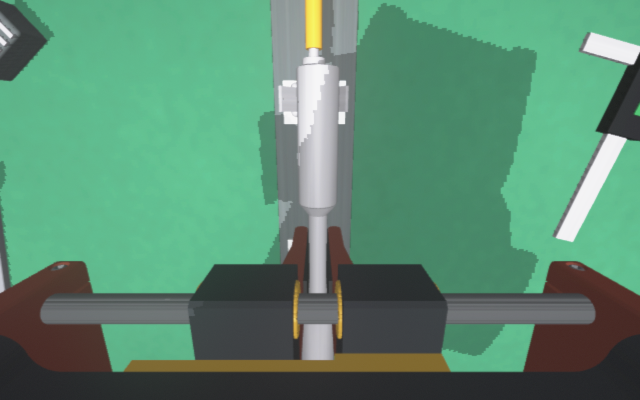

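View pics/s6.png

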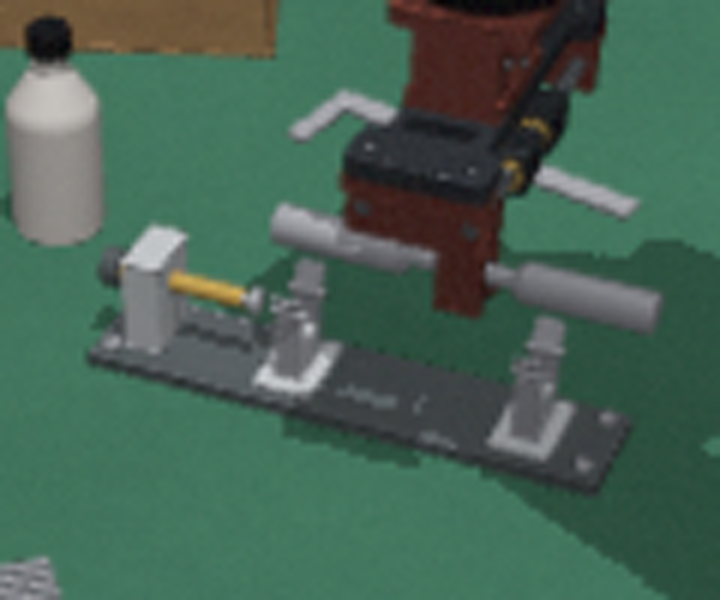

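View pics/t6.png

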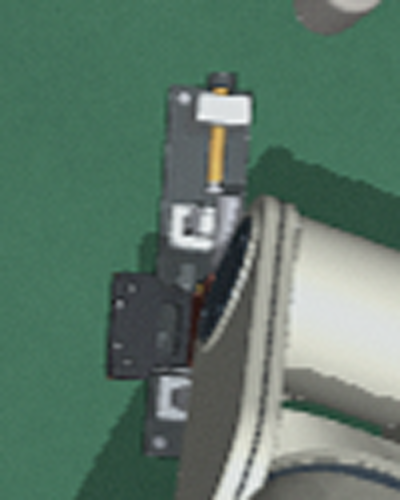

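Run:
```python
import cv2
a=cv2.imread("pics/wrist6.png")
cv2.imwrite("pics/w6a.png",cv2.resize(a[0:130,260:370],None,fx=5,fy=5,interpolation=cv2.INTER_CUBIC)[:600])
cv2.imwrite("pics/w6b.png",cv2.resize(a[130:250,260:370],None,fx=5,fy=5,interpolation=cv2.INTER_CUBIC))
```

```text
(no output)
```

View pics/w6a.png

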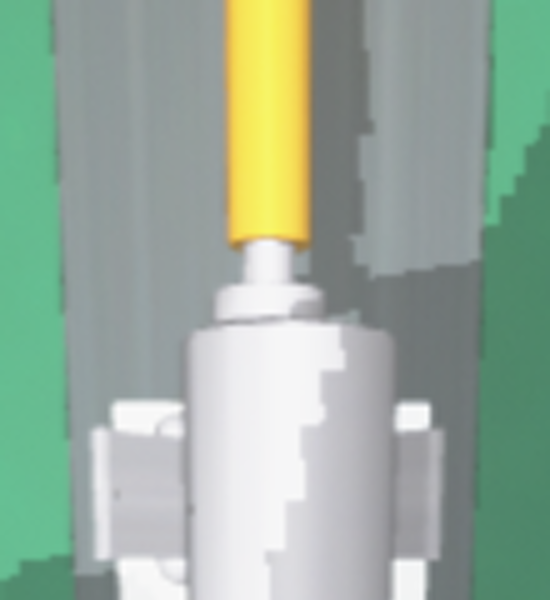

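View pics/w6b.png

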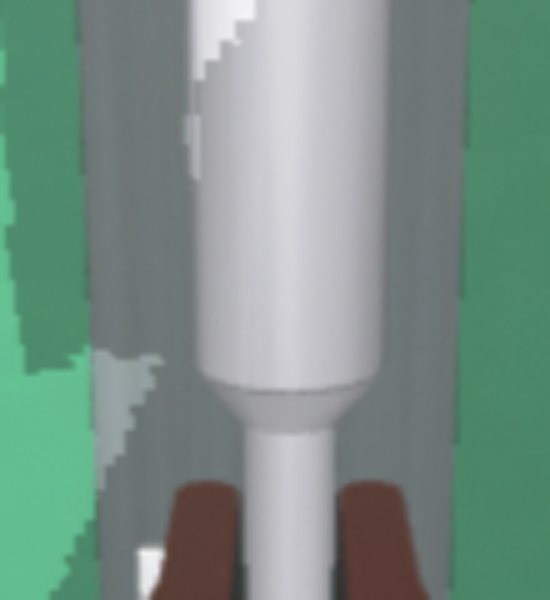

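Run:
```python
from h import *
p,R0,o=pose();w=get_image("wrist");print(p)
A=lambda x,y:(260+x/5-.4,0+y/5-.4)
B=lambda x,y:(260+x/5-.4,130+y/5-.4)
for n,q,z in(("bar end",A(291.5,330),92),("bar shoulder",B(289.5,375),92),("waist",B(289.5,440),91),("clip tips",A(266.5,495),62),("clip base",A(271,410),20),("screw tip",A(269,243),42),("screw row0",A(268,5),42),("pin front",A(270,320),42),("plate r50",A(273.5,250),8),("plate lower",(B(273,360)),8)):
    X=onz(w,q,z);print(n,"tool",(R0.T@(X-p)),X)
```

```text
[ 550.18 -197.13   70.27]
bar end tool [-21.63  94.56   0.81] [ 644.2  -207.02   92.  ]
bar shoulder tool [-21.7   29.24   0.63] [ 579.21 -200.55   92.  ]
waist tool [-20.71  21.83   0.63] [ 571.82 -199.84   91.  ]
clip tips tool [ 8.35 82.03 -1.94] [ 632.03 -203.09   62.  ]
clip base tool [50.37 95.19 -1.89] [ 645.15 -204.42   20.  ]
screw tip tool [ 28.38 111.6   -1.81] [ 661.46 -206.07   42.  ]
screw row0 tool [ 28.41 136.39  -1.82] [ 686.14 -208.44   42.  ]
pin front tool [ 28.37 103.14  -1.72] [ 653.03 -205.34   42.  ]
plate r50 tool [ 62.39 117.49  -1.6 ] [ 667.34 -206.86    8.  ]
plate lower tool [62.28  5.31 -2.04] [ 555.71 -195.63    8.  ]
```

Run:
```python
from h import *
p,R0,o=pose();w=get_image("side")
for P in(-2,0,2):
    c,s=np.cos(np.radians(P)),np.sin(np.radians(P))
    for y in(95,30,-30,-95):
        for x in(-10,10):
            q=proj(w,p+R0@np.array([-19-s*y+x,c*y,0])); print(P,y,x,((q+.42-[270,90])*6).round(0))
```

```text
-2 95 -10 [285. 214.]
-2 95 10 [284. 249.]
-2 30 -10 [411. 240.]
-2 30 10 [410. 275.]
-2 -30 -10 [532. 265.]
-2 -30 10 [529. 300.]
-2 -95 -10 [668. 293.]
-2 -95 10 [663. 328.]
0 95 -10 [285. 208.]
0 95 10 [284. 243.]
0 30 -10 [411. 238.]
0 30 10 [410. 273.]
0 -30 -10 [532. 267.]
0 -30 10 [529. 302.]
0 -95 -10 [667. 299.]
0 -95 10 [662. 334.]
2 95 -10 [285. 202.]
2 95 10 [284. 237.]
2 30 -10 [412. 236.]
2 30 10 [410. 271.]
2 -30 -10 [532. 268.]
2 -30 10 [529. 304.]
2 -95 -10 [666. 305.]
2 -95 10 [661. 340.]
```

Seen in the same wrist picture, the bar axis lies 2.5 mm to the +z side of the clip line. Its middle is near x ≈ -20, the pin gap is about 8 mm, and the bar is level within about 1°. I'll correct and lower to just inside the mouths.

```bash
python3 -m crank '[[[0,0,-0.25],[0,0,0],0],[[1,0,0],[0,0,0],0],[[0.7,0,0],[0,0,0],0],[[0.3,0,0],[0,0,0],0],[[0.2,0,0],[0,0,0],0]]'; python3 -m crank '[[[0.2,0,0],[0,0,0],0],[[0,0,0],[0,0,0],0],[[0,0,0],[0,0,0],0]]'
python3 - <<'E'
from h import *
p,R0,o=pose();print(p,o["ft_force"],o["moment"],o["width"])
w=get_image("wrist");cv2.imwrite("pics/w7.png",cv2.resize(w["pixels"][0:130,260:370,::-1],None,fx=5,fy=5,interpolation=cv2.INTER_CUBIC)[:600])
w=get_image("side");cv2.imwrite("pics/s7.png",cv2.resize(w["pixels"][90:190,270:390,::-1],None,fx=6,fy=6,interpolation=cv2.INTER_CUBIC)[:600])
E
```

```text
t: 10.58
ee_pos: [549.9, -194.5, 47.2]
orientation: [1.28, 1.163, -1.28]
ft_force: [0.1, 0.4, -4.5]
width: 9.2
t: 10.95
ee_pos: [550.2, -194.6, 45.8]
orientation: [1.28, 1.162, -1.28]
ft_force: [-0.0, 0.6, -4.0]
width: 9.1
[ 550.2  -194.55   45.83] [-0.01  0.58 -3.98] [0.03 0.01 0.02] 9.07000223726706
```

View pics/w7.png

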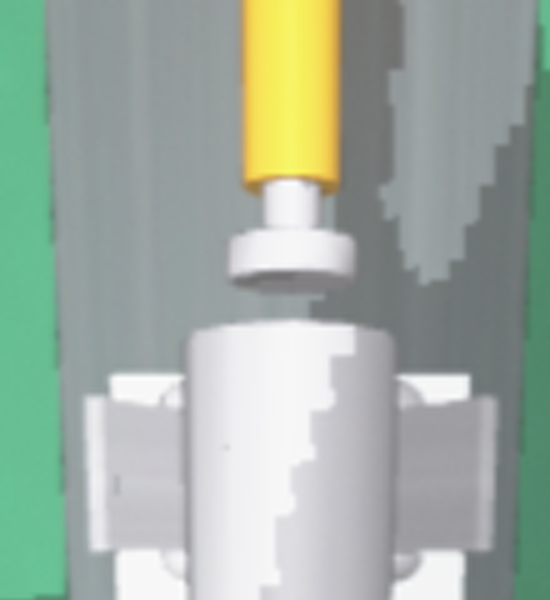

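View pics/s7.png

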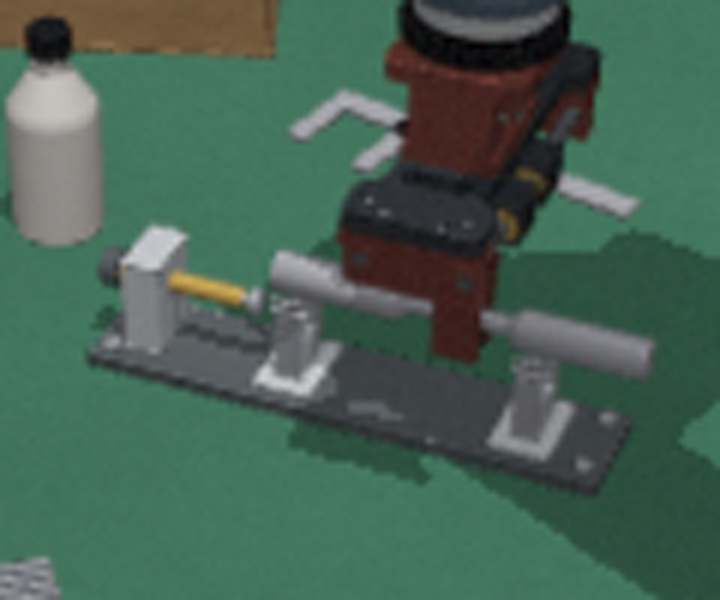

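Now it is centred: bar centre at crop x 291.5, clip outer edges 86/497 (mean 291.5), pin 291.5. The end is clear of the pin. Pressing in small steps.

```bash
python3 -m crank '[[[0.3,0,0],[0,0,0],0],[[0.3,0,0],[0,0,0],0],[[0.2,0,0],[0,0,0],0],[[0.1,0,0],[0,0,0],0],[[0,0,0],[0,0,0],0]]'; python3 -m crank '[[[0.1,0,0],[0,0,0],0],[[0,0,0],[0,0,0],0]]'; python3 -m crank '[[[0.1,0,0],[0,0,0],0],[[0,0,0],[0,0,0],0]]'
```

```text
t: 11.68
ee_pos: [550.1, -194.7, 36.6]
orientation: [1.28, 1.162, -1.28]
ft_force: [-0.8, -1.9, -3.6]
width: 9.4
t: 11.92
ee_pos: [550.3, -194.7, 36.0]
orientation: [1.28, 1.161, -1.28]
ft_force: [-0.7, -1.2, 0.6]
width: 9.2
t: 12.18
ee_pos: [550.6, -194.7, 35.2]
orientation: [1.28, 1.161, -1.279]
ft_force: [-0.8, -0.8, 5.0]
width: 9.2
```

```bash
python3 -m crank '[[[0.1,0,0],[0,0,0],0],[[0,0,0],[0,0,0],0]]'; python3 -m crank '[[[0.1,0,0],[0,0,0],0],[[0,0,0],[0,0,0],0]]'; python3 -c "
from h import *
p,R0,o=pose();print(p,o['ft_force'],o['moment'])"
```

```text
t: 12.42
ee_pos: [550.7, -194.8, 34.3]
orientation: [1.28, 1.161, -1.279]
ft_force: [-1.1, -0.8, 6.5]
width: 9.3
t: 12.68
ee_pos: [550.9, -194.8, 33.5]
orientation: [1.28, 1.16, -1.279]
ft_force: [-1.8, -0.2, 8.3]
width: 8.9
[ 550.89 -194.78   33.47] [-1.8  -0.18  8.25] [-0.04  0.18  0.02]
```

```bash
python3 -m crank '[[[0.1,0,0],[0,0,0],0],[[0,0,0],[0,0,0],0]]'; python3 -m crank '[[[0.1,0,0],[0,0,0],0],[[0,0,0],[0,0,0],0]]'; python3 -m crank '[[[0.1,0,0],[0,0,0],0],[[0,0,0],[0,0,0],0]]';python3 -c "
from h import *
p,R0,o=pose();print(p,o['ft_force'],o['moment'])"
```

```text
t: 12.92
ee_pos: [551.0, -194.8, 32.5]
orientation: [1.28, 1.16, -1.279]
ft_force: [-0.9, -0.6, 8.1]
width: 8.6
t: 13.18
ee_pos: [551.1, -194.8, 31.5]
orientation: [1.28, 1.16, -1.279]
ft_force: [0.0, 0.3, 6.4]
width: 8.8
t: 13.42
ee_pos: [551.0, -194.8, 30.3]
orientation: [1.28, 1.16, -1.279]
ft_force: [-1.5, -1.7, 5.4]
width: 9.0
[ 551.01 -194.81   30.32] [-1.52 -1.73  5.38] [-0.09 -0.11  0.03]
```

```bash
python3 -m crank '[[[0.1,0,0],[0,0,0],0],[[0.1,0,0],[0,0,0],0],[[0,0,0],[0,0,0],0]]'; python3 -m crank '[[[0.1,0,0],[0,0,0],0],[[0.1,0,0],[0,0,0],0],[[0,0,0],[0,0,0],0]]'; python3 -c "
from h import *
p,R0,o=pose();print(p,o['ft_force'],o['moment'])"
```

```text
t: 13.8
ee_pos: [550.7, -194.7, 27.6]
orientation: [1.28, 1.161, -1.279]
ft_force: [2.8, -2.1, -0.6]
width: 9.1
t: 14.18
ee_pos: [550.7, -194.8, 26.5]
orientation: [1.28, 1.161, -1.279]
ft_force: [0.7, -0.9, 6.4]
width: 9.3
[ 550.75 -194.76   26.47] [ 0.65 -0.92  6.36] [-0.09 -0.23 -0.05]
```

```bash
python3 -m crank '[[[0.1,0,0],[0,0,0],0],[[0,0,0],[0,0,0],0]]'; python3 -m crank '[[[0.1,0,0],[0,0,0],0],[[0,0,0],[0,0,0],0]]'; python3 -c "
from h import *
p,R0,o=pose();print(p,o['ft_force'],o['moment'],R0)
w=get_image('side');cv2.imwrite('pics/s8.png',cv2.resize(w['pixels'][90:190,270:390,::-1],None,fx=6,fy=6,interpolation=cv2.INTER_CUBIC)[:600])
w=get_image('wrist');cv2.imwrite('pics/w8.png',cv2.resize(w['pixels'][0:250,220:420,::-1],None,fx=3,fy=3,interpolation=cv2.INTER_CUBIC)[:600])
"
```

```text
t: 14.42
ee_pos: [550.9, -194.8, 25.9]
orientation: [1.28, 1.16, -1.279]
ft_force: [0.2, -0.0, 11.0]
width: 9.1
t: 14.68
ee_pos: [551.2, -194.8, 25.0]
orientation: [1.28, 1.16, -1.279]
ft_force: [0.4, 0.5, 11.7]
width: 9.0
[ 551.16 -194.79   24.95] [ 0.39  0.48 11.68] [-0.05 -0.09 -0.03] [[ 0.   1.  -0.1]
 [-0.  -0.1 -1. ]
 [-1.   0.   0. ]]
```

View pics/s8.png

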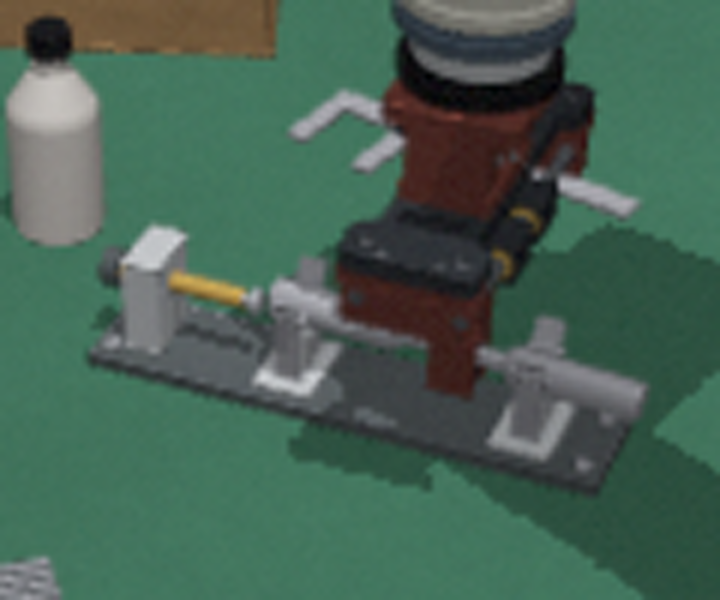

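View pics/w8.png

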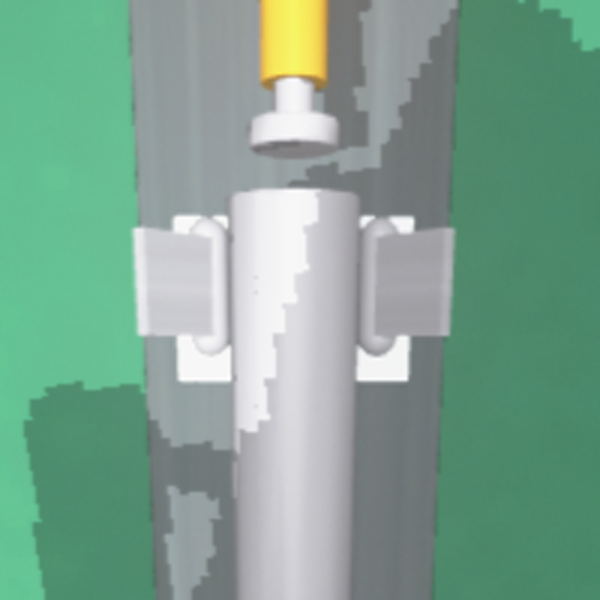

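Run:
```python
from h import *
p,R0,o=pose();w=get_image("side")
for z in(42,45,48):
    for y in(95,30,-30,-95):
        X=p+R0@np.array([0,y,0]);r=[]
        for dz in(10,0,-10):
            X[2]=z+dz; r.append(((proj(w,X)+.42-[270,90])*6).round(0).tolist())
        print(z,y,r)
cv2.imwrite('pics/s9.png',cv2.resize(w['pixels'][125:165,345:385,::-1],None,fx=14,fy=14,interpolation=cv2.INTER_CUBIC))
cv2.imwrite('pics/s9b.png',cv2.resize(w['pixels'][125:165,300:345,::-1],None,fx=14,fy=14,interpolation=cv2.INTER_CUBIC))
```

```text
42 95 [[280.0, 292.0], [280.0, 308.0], [280.0, 325.0]]
42 30 [[404.0, 322.0], [403.0, 339.0], [402.0, 356.0]]
42 -30 [[521.0, 351.0], [520.0, 368.0], [518.0, 385.0]]
42 -95 [[652.0, 384.0], [650.0, 401.0], [648.0, 417.0]]
45 95 [[280.0, 286.0], [280.0, 303.0], [280.0, 320.0]]
45 30 [[404.0, 317.0], [403.0, 334.0], [402.0, 351.0]]
45 -30 [[522.0, 346.0], [520.0, 363.0], [519.0, 380.0]]
45 -95 [[653.0, 378.0], [651.0, 396.0], [648.0, 412.0]]
48 95 [[280.0, 281.0], [280.0, 298.0], [280.0, 315.0]]
48 30 [[404.0, 312.0], [403.0, 329.0], [403.0, 346.0]]
48 -30 [[522.0, 341.0], [521.0, 358.0], [519.0, 375.0]]
48 -95 [[654.0, 373.0], [651.0, 390.0], [649.0, 407.0]]
```

View pics/s9.png

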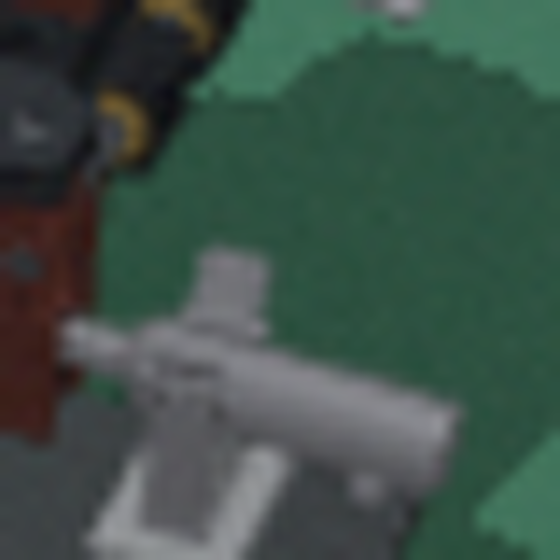

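View pics/s9b.png

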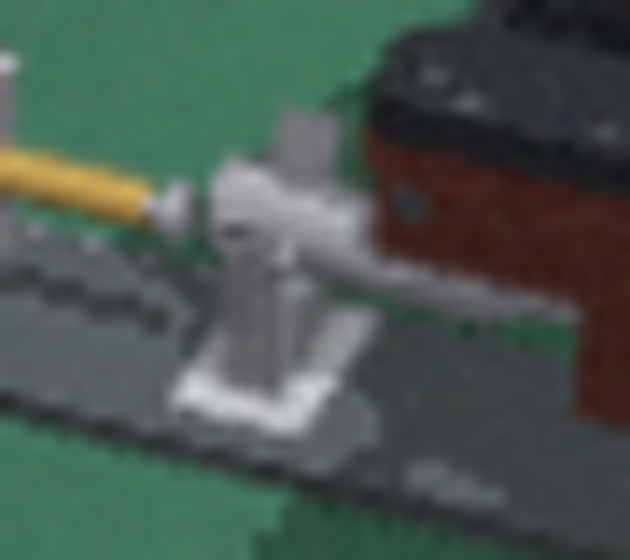

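The side view shows the clip_a end down (right end rows 381–420, as predicted for 42 mm). The clip_b end (rows 279–311) is still about 5–6 mm high, so only clip_a has snapped. I'll keep pressing in small steps.

```bash
python3 -m crank '[[[0.1,0,0],[0,0,0],0],[[0,0,0],[0,0,0],0]]'; python3 -m crank '[[[0.1,0,0],[0,0,0],0],[[0,0,0],[0,0,0],0]]'; python3 -c "
from h import *
p,R0,o=pose();print(p,o['ft_force'],o['moment'])
"
```

```text
t: 15.08
ee_pos: [551.5, -194.9, 23.6]
orientation: [1.281, 1.16, -1.278]
ft_force: [4.2, -0.2, 5.1]
width: 9.1
t: 15.32
ee_pos: [551.5, -194.9, 23.0]
orientation: [1.281, 1.16, -1.278]
ft_force: [1.7, -0.3, 11.3]
width: 9.0
[ 551.46 -194.86   22.96] [ 1.65 -0.27 11.32] [ 0.04 -0.16  0.07]
```

Force dropped at TCP z ≈ 23.6 (second snap) and is rising again. Looking.

```bash
python3 -c "
from h import *
w=get_image('side')
cv2.imwrite('pics/s10.png',cv2.resize(w['pixels'][125:165,300:385,::-1],None,fx=9,fy=9,interpolation=cv2.INTER_CUBIC))
"
```

```text
(no output)
```

View pics/s10.png

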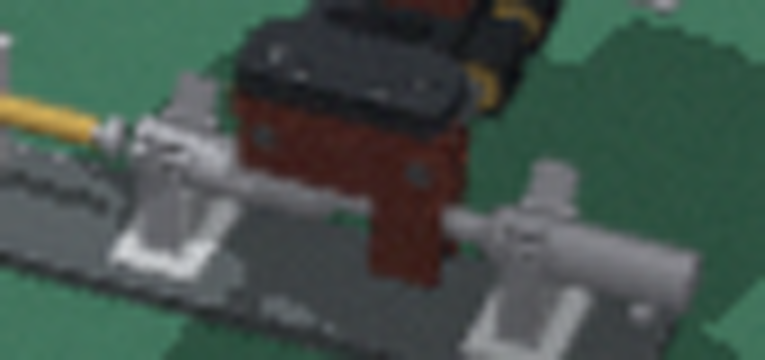

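```bash
python3 -m crank '[[[0.1,0,0],[0,0,0],0],[[0,0,0],[0,0,0],0]]'; python3 -m crank '[[[0.1,0,0],[0,0,0],0],[[0,0,0],[0,0,0],0]]'; python3 -c "
from h import *
p,R0,o=pose();print(p,o['ft_force'],o['moment'])
w=get_image('side')
cv2.imwrite('pics/s11.png',cv2.resize(w['pixels'][125:165,300:385,::-1],None,fx=9,fy=9,interpolation=cv2.INTER_CUBIC))
w=get_image('wrist');cv2.imwrite('pics/w11.png',cv2.resize(w['pixels'][0:250,220:420,::-1],None,fx=3,fy=3,interpolation=cv2.INTER_CUBIC)[:600])
"
```

```text
t: 15.62
ee_pos: [551.5, -194.9, 22.8]
orientation: [1.281, 1.16, -1.278]
ft_force: [-0.3, -0.5, 20.4]
width: 9.6
t: 15.88
ee_pos: [551.6, -194.9, 22.6]
orientation: [1.281, 1.159, -1.278]
ft_force: [-3.3, 2.3, 27.8]
width: 9.1
[ 551.56 -194.9    22.64] [-3.26  2.3  27.83] [0.41 0.68 0.05]
```

View pics/s11.png

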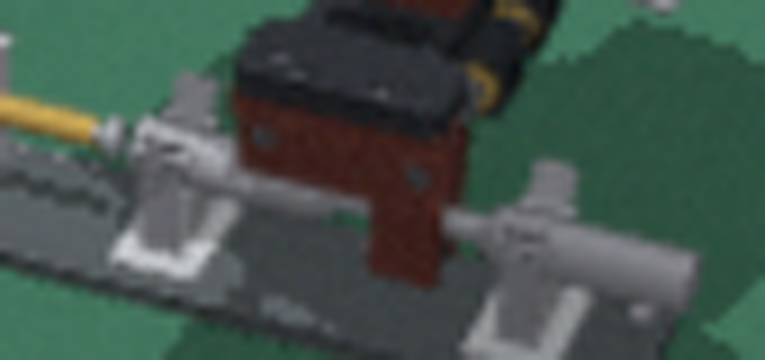

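View pics/w11.png

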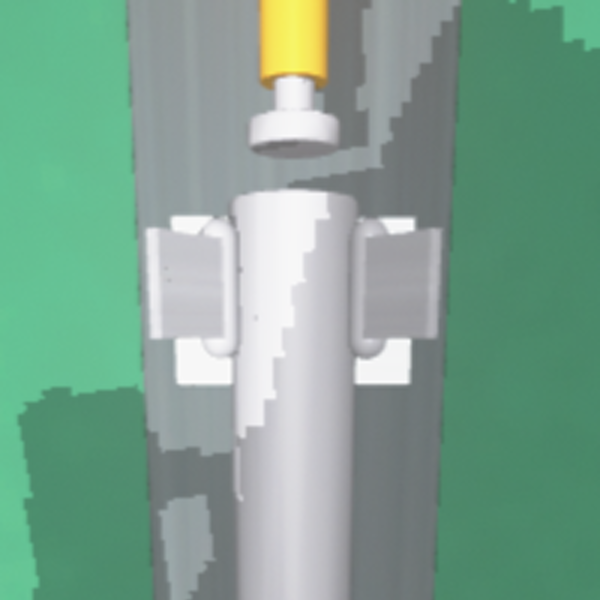

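Hard stop (z barely moves, 28 N), and the wrist view shows clip_b's lips closed over the head (flares now 147–440 against 135–455 before). Both clips are seated. Easing off.

```bash
python3 -m crank '[[[-0.2,0,0],[0,0,0],0],[[0,0,0],[0,0,0],0]]'; python3 -m crank '[[[-0.1,0,0],[0,0,0],0],[[0,0,0],[0,0,0],0]]'; python3 -c "
from h import *
p,R0,o=pose();print(p,o['ft_force'],o['moment'])
w=get_image('wrist');X=onz(w,(317.5,190/3-.33),50);print('bar end tool',R0.T@(X-p))
for z in(42,47):
  X=onz(w,(317.5,150/3-.33),z);print('pin front tool',R0.T@(X-p))
"
```

```text
t: 16.23
ee_pos: [551.3, -194.8, 22.9]
orientation: [1.28, 1.16, -1.278]
ft_force: [1.2, -0.5, 13.6]
width: 9.4
t: 16.48
ee_pos: [550.8, -194.8, 22.9]
orientation: [1.28, 1.161, -1.279]
ft_force: [4.2, -0.7, 6.6]
width: 9.4
[ 550.78 -194.75   22.93] [ 4.2  -0.68  6.64] [-0.12 -0.51 -0.  ]
bar end tool [-26.94  94.81   0.6 ]
pin front tool [-18.94 101.57   0.61]
pin front tool [-23.94 100.6    0.6 ]
```

```bash
python3 -m crank '[[[-0.1,0,0],[0,0,0],0],[[0,0.1,0],[0,0,0],0],[[0,0,0],[0,0,0],0]]'; python3 -m crank '[[[0,0.1,0],[0,0,0],0],[[0,0,0],[0,0,0],0]]';python3 -m crank '[[[0,0.1,0],[0,0,0],0],[[0,0,0],[0,0,0],0]]'
```

```text
t: 16.9
ee_pos: [549.4, -194.4, 23.0]
orientation: [1.279, 1.165, -1.282]
ft_force: [-1.7, -3.4, 0.7]
width: 9.0
t: 17.15
ee_pos: [549.7, -194.3, 23.0]
orientation: [1.278, 1.166, -1.283]
ft_force: [-5.9, -3.4, 2.8]
width: 9.4
t: 17.4
ee_pos: [550.1, -194.2, 23.0]
orientation: [1.278, 1.167, -1.284]
ft_force: [-8.4, -2.7, 4.5]
width: 9.0
```

```bash
python3 -m crank '[[[-0.03,0.1,0],[0,0,0],0],[[0,0,0],[0,0,0],0]]'; python3 -m crank '[[[-0.03,0.1,0],[0,0,0],0],[[0,0,0],[0,0,0],0]]';python3 -c "
from h import *
p,R0,o=pose();print(p,o['ft_force'],o['moment'],np.degrees(o['qpos']))
w=get_image('wrist');cv2.imwrite('pics/w12.png',cv2.resize(w['pixels'][0:250,220:420,::-1],None,fx=3,fy=3,interpolation=cv2.INTER_CUBIC)[:600])
"
```

```text
t: 17.65
ee_pos: [551.3, -194.3, 23.0]
orientation: [1.278, 1.167, -1.283]
ft_force: [-6.0, -3.1, 1.0]
width: 8.7
t: 17.9
ee_pos: [553.0, -194.5, 23.1]
orientation: [1.279, 1.166, -1.282]
ft_force: [-3.3, -3.1, -4.9]
width: 9.3
[ 553.   -194.53   23.13] [-3.28 -3.11 -4.91] [-0.39  0.64 -0.04] [-20.54  37.55 103.55  -0.02  39.14  75.01]
```

View pics/w12.png

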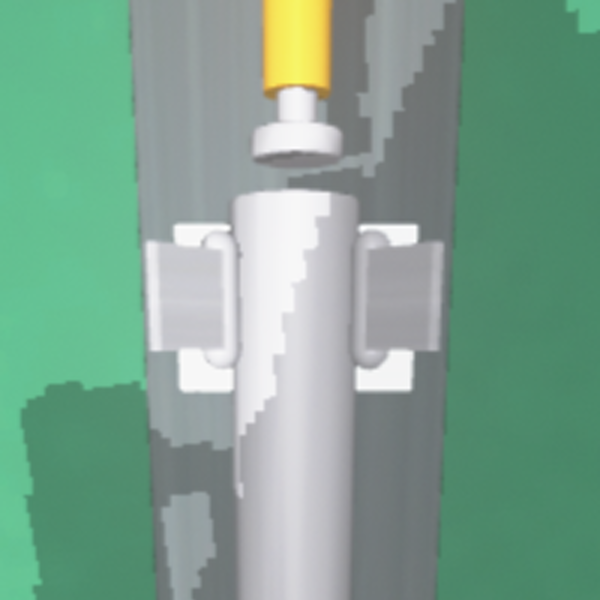

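It slides at about 4–6 N with the bar fixed in the grip (bar end row 190 unchanged; pin row 150→163). Continuing.

```bash
python3 -m crank '[[[0.02,0.1,0.03],[0,0,0],0],[[0,0,0],[0,0,0],0]]'; python3 -m crank '[[[0,0.1,0],[0,0,0],0],[[0,0,0],[0,0,0],0]]';python3 -m crank '[[[0,0.1,0],[0,0,0],0],[[0,0,0],[0,0,0],0]]'; python3 -c "
from h import *
p,R0,o=pose();print(p,o['ft_force'],o['moment'])
w=get_image('wrist');cv2.imwrite('pics/w13.png',cv2.resize(w['pixels'][0:120,260:380,::-1],None,fx=5,fy=5,interpolation=cv2.INTER_CUBIC)[:600])
"
```

```text
t: 18.2
ee_pos: [555.5, -195.1, 23.5]
orientation: [1.28, 1.163, -1.281]
ft_force: [-2.3, -0.9, -8.4]
width: 8.9
t: 18.45
ee_pos: [556.7, -195.3, 23.8]
orientation: [1.28, 1.163, -1.28]
ft_force: [-3.5, -0.8, -8.1]
width: 9.4
t: 18.7
ee_pos: [557.8, -195.4, 23.9]
orientation: [1.28, 1.163, -1.28]
ft_force: [-3.2, 0.4, -8.1]
width: 9.4
[ 557.81 -195.41   23.94] [-3.19  0.37 -8.13] [ 0.01  0.69 -0.  ]
```

View pics/w13.png

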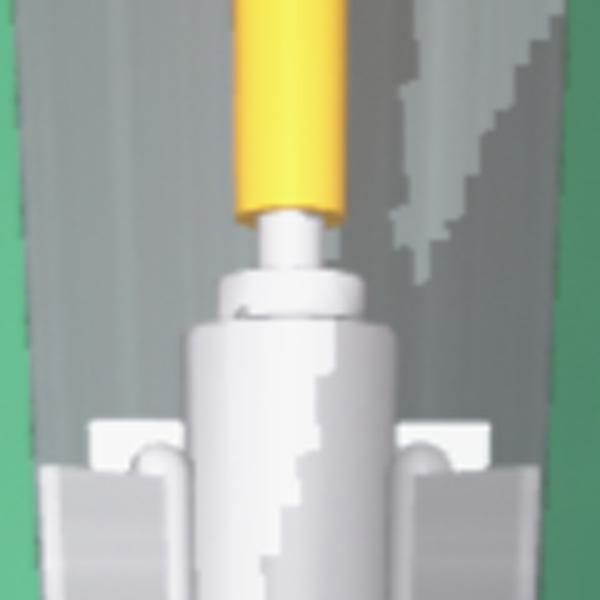

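The end is now almost at the pin (pin front row 315, bar end row 322). The tool is lifting slightly (Fz −8), so I'll lower a touch and go on.

```bash
python3 -m crank '[[[0.07,0.1,0],[0,0,0],0],[[0,0,0],[0,0,0],0]]'; python3 -m crank '[[[0,0.1,0],[0,0,0],0],[[0,0,0],[0,0,0],0]]';python3 -m crank '[[[0,0.1,0],[0,0,0],0],[[0,0,0],[0,0,0],0]]'; python3 -c "
from h import *
p,R0,o=pose();print(p,o['ft_force'],o['moment'])
w=get_image('wrist');cv2.imwrite('pics/w14.png',cv2.resize(w['pixels'][0:120,260:380,::-1],None,fx=5,fy=5,interpolation=cv2.INTER_CUBIC)[:600])
"
```

```text
t: 19.0
ee_pos: [559.4, -195.7, 23.6]
orientation: [1.28, 1.161, -1.279]
ft_force: [-2.9, -0.2, -7.0]
width: 9.4
t: 19.25
ee_pos: [560.3, -195.8, 23.5]
orientation: [1.28, 1.162, -1.28]
ft_force: [-3.2, 0.4, -4.5]
width: 9.5
t: 19.5
ee_pos: [561.2, -195.9, 23.5]
orientation: [1.28, 1.162, -1.28]
ft_force: [-2.3, 0.5, -4.7]
width: 9.2
[ 561.18 -195.89   23.49] [-2.28  0.54 -4.74] [0.21 0.63 0.05]
```

View pics/w14.png

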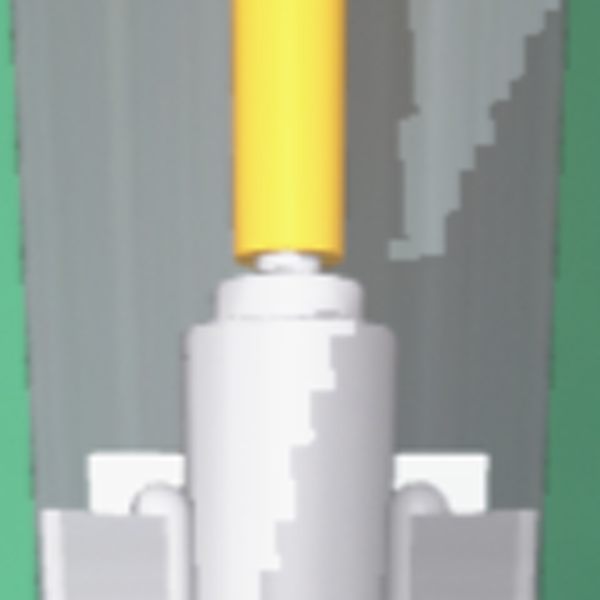

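The pin is being pushed in, with about 1–1.5 mm of stem still showing (rows 262–275). Half-millimetre steps now.

```bash
python3 -m crank '[[[0,0.05,0],[0,0,0],0],[[0,0,0],[0,0,0],0]]'; python3 -m crank '[[[0,0.05,0],[0,0,0],0],[[0,0,0],[0,0,0],0]]'; python3 -c "
from h import *
p,R0,o=pose();print(p,o['ft_force'],o['moment'])
w=get_image('wrist');cv2.imwrite('pics/w15.png',cv2.resize(w['pixels'][0:120,260:380,::-1],None,fx=5,fy=5,interpolation=cv2.INTER_CUBIC)[:600])
"
```

```text
t: 19.8
ee_pos: [561.6, -195.9, 23.5]
orientation: [1.28, 1.162, -1.28]
ft_force: [-4.1, 0.6, -3.4]
width: 9.5
t: 20.05
ee_pos: [562.0, -196.0, 23.4]
orientation: [1.28, 1.162, -1.28]
ft_force: [-4.5, 0.3, -3.3]
width: 9.0
[ 562.04 -195.99   23.4 ] [-4.48  0.32 -3.34] [0.18 0.71 0.03]
```

View pics/w15.png

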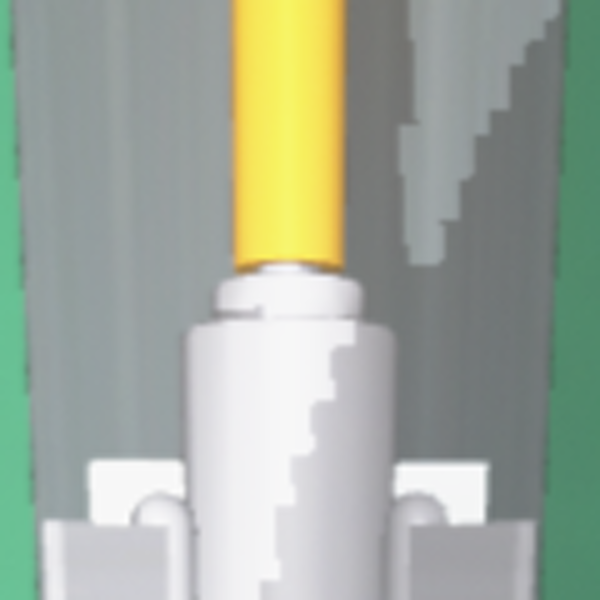

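```bash
python3 -m crank '[[[0,0.05,0],[0,0,0],0],[[0,0,0],[0,0,0],0]]'; python3 -m crank '[[[0,0.05,0],[0,0,0],0],[[0,0,0],[0,0,0],0]]'; python3 -c "
from h import *
p,R0,o=pose();print(p,o['ft_force'],o['moment'])
w=get_image('wrist');cv2.imwrite('pics/w16.png',cv2.resize(w['pixels'][0:120,260:380,::-1],None,fx=5,fy=5,interpolation=cv2.INTER_CUBIC)[:600])
"
```

```text
t: 20.35
ee_pos: [562.5, -196.1, 23.4]
orientation: [1.28, 1.162, -1.28]
ft_force: [-3.9, 0.9, -3.1]
width: 9.2
t: 20.6
ee_pos: [563.0, -196.1, 23.3]
orientation: [1.28, 1.162, -1.28]
ft_force: [-4.6, 1.0, -3.5]
width: 9.3
[ 563.04 -196.09   23.34] [-4.56  1.01 -3.54] [0.17 0.65 0.03]
```

View pics/w16.png

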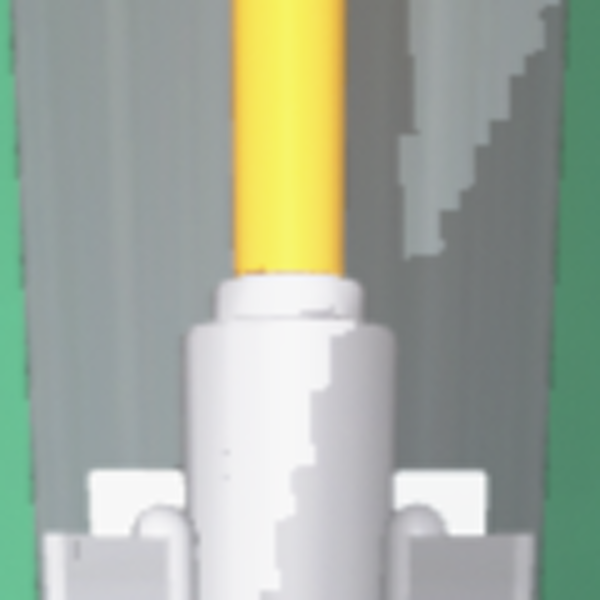

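```bash
python3 -m crank '[[[0,0.04,0],[0,0,0],0],[[0,0,0],[0,0,0],0]]'; python3 -m crank '[[[0,0,0],[0,0,0],0]]'
```

```text
t: 20.9
ee_pos: [563.4, -196.1, 23.4]
orientation: [1.28, 1.162, -1.28]
ft_force: [-4.4, 0.0, -3.3]
width: 9.2
t: 21.02
ee_pos: [563.4, -196.1, 23.4]
orientation: [1.28, 1.162, -1.28]
ft_force: [-3.7, 0.4, -4.0]
width: 9.3
```

```bash
python3 -m crank '[[[0,0.04,0],[0,0,0],0],[[0,0,0],[0,0,0],0]]'
```

```text
t: 21.28
ee_pos: [563.4, -196.1, 23.3]
orientation: [1.28, 1.163, -1.28]
ft_force: [-5.2, 0.3, -2.0]
width: 9.3
```

```bash
python3 -m crank '[[[0,0.04,0],[0,0,0],0],[[0,0,0],[0,0,0],0]]'
```

```text
t: 21.52
ee_pos: [563.5, -196.1, 23.3]
orientation: [1.279, 1.163, -1.281]
ft_force: [-6.5, 0.4, -2.1]
width: 9.4
```

```bash
python3 -m crank '[[[0,0.04,0],[0,0,0],0],[[0,0,0],[0,0,0],0]]'; python3 -c "
from h import *
p,R0,o=pose();print(p,o['ft_force'],o['moment'])
w=get_image('wrist');cv2.imwrite('pics/w17.png',cv2.resize(w['pixels'][0:120,260:380,::-1],None,fx=5,fy=5,interpolation=cv2.INTER_CUBIC)[:600])
"
```

```text
t: 21.78
ee_pos: [563.6, -196.1, 23.3]
orientation: [1.279, 1.164, -1.281]
ft_force: [-7.1, -0.6, -0.3]
width: 8.9
[ 563.56 -196.11   23.32] [-7.12 -0.55 -0.34] [0.13 1.27 0.03]
```

View pics/w17.png

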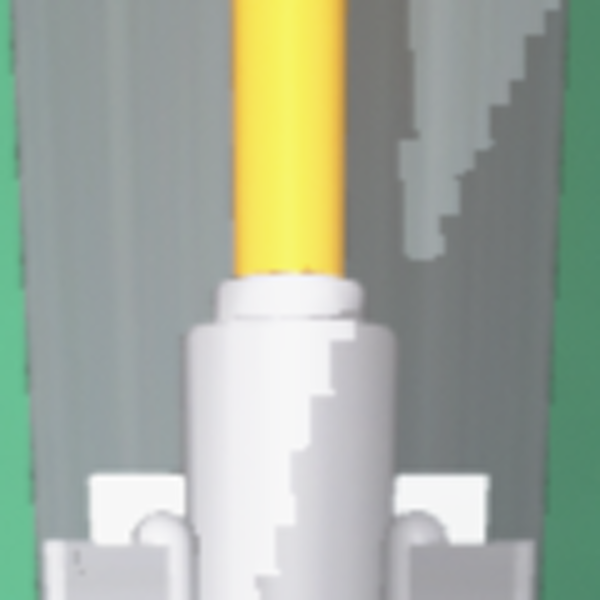

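The motion stopped (0.12 cm commanded, 0.15 mm moved), Fx rose from about 4 to 7 N, and no pin stem shows between screw and head. One more small nudge to confirm it bears hard.

```bash
python3 -m crank '[[[0,0.05,0],[0,0,0],0],[[0,0,0],[0,0,0],0]]';  python3 -m crank '[[[0,0,0],[0,0,0],0],[[0,0,0],[0,0,0],0]]'
```

```text
t: 22.08
ee_pos: [563.6, -196.1, 23.3]
orientation: [1.279, 1.165, -1.282]
ft_force: [-9.5, -0.1, -0.1]
width: 9.7
t: 22.32
ee_pos: [563.7, -196.1, 23.3]
orientation: [1.279, 1.165, -1.282]
ft_force: [-8.5, -0.3, 0.6]
width: 8.9
```

Hard against the stop (x constant, total 8.5–9.5 N, about 5 N of it on the stop). Let go.

```bash
python3 -m crank '[[[0,0,0],[0,0,0],2],[[0,0,0],[0,0,0],3],[[0,0,0],[0,0,0],4],[[0,0,0],[0,0,0],4],[[0,0,0],[0,0,0],4]]';  python3 -m crank '[[[0,0,0],[0,0,0],4],[[-0.5,0,0],[0,0,0],4],[[-1.5,0,0],[0,0,0],4],[[-3,0,0],[0,0,0],4],[[-3,0,0],[0,0,0],4]]'; python3 -m crank '[[[-3,0,0],[0,0,0],4],[[-3,0,0],[0,0,0],4],[[0,0,0],[0,0,0],4],[[0,0,0],[0,0,0],4]]'
python3 -c "
from h import *
p,R0,o=pose();print(p,o['ft_force'],o['moment'])
w=get_image('wrist');cv2.imwrite('pics/w18.png',w['pixels'][:,:,::-1]);cv2.imwrite('pics/w18a.png',cv2.resize(w['pixels'][50:250,250:390,::-1],None,fx=3,fy=3,interpolation=cv2.INTER_CUBIC))
w=get_image('side');cv2.imwrite('pics/s18.png',cv2.resize(w['pixels'][90:190,270:390,::-1],None,fx=6,fy=6,interpolation=cv2.INTER_CUBIC))
"
```

```text
t: 22.95
ee_pos: [565.3, -196.3, 23.4]
orientation: [1.28, 1.162, -1.28]
ft_force: [-0.1, 0.4, 0.6]
width: 39.9
t: 23.58
ee_pos: [565.2, -196.3, 105.1]
orientation: [1.28, 1.162, -1.28]
ft_force: [-0.6, -0.7, -0.5]
width: 39.6
t: 24.08
ee_pos: [564.7, -196.1, 163.3]
orientation: [1.28, 1.162, -1.28]
ft_force: [-0.1, 0.4, -0.5]
width: 39.7
[ 564.69 -196.15  163.27] [-0.12  0.39 -0.53] [-0.01  0.    0.  ]
```

View pics/w18a.png

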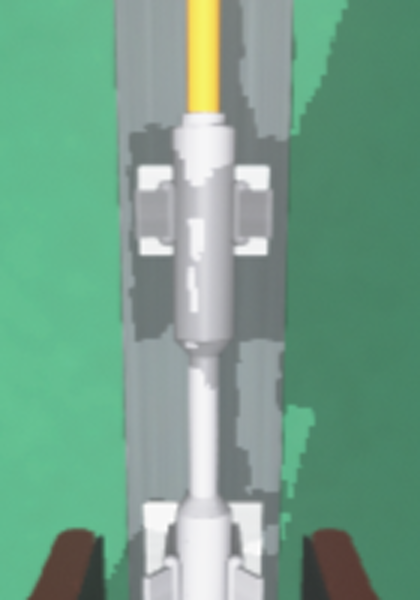

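View pics/s18.png

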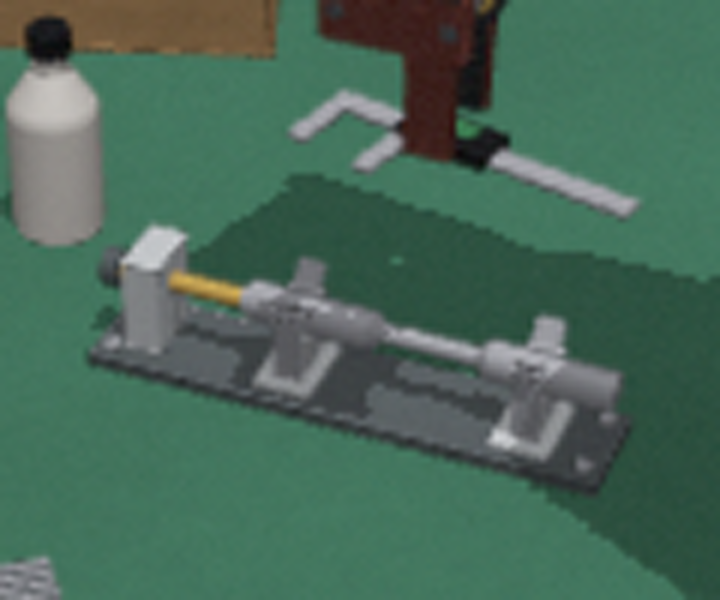

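```bash
python3 -c "
from h import *
w=get_image('wrist');cv2.imwrite('pics/w19.png',cv2.resize(w['pixels'][70:130,290:350,::-1],None,fx=10,fy=10,interpolation=cv2.INTER_CUBIC))
w=get_image('top');cv2.imwrite('pics/t19.png',cv2.resize(w['pixels'][130:250,200:330,::-1],None,fx=4,fy=4,interpolation=cv2.INTER_CUBIC))
"
```

```text
(no output)
```

View pics/w19.png

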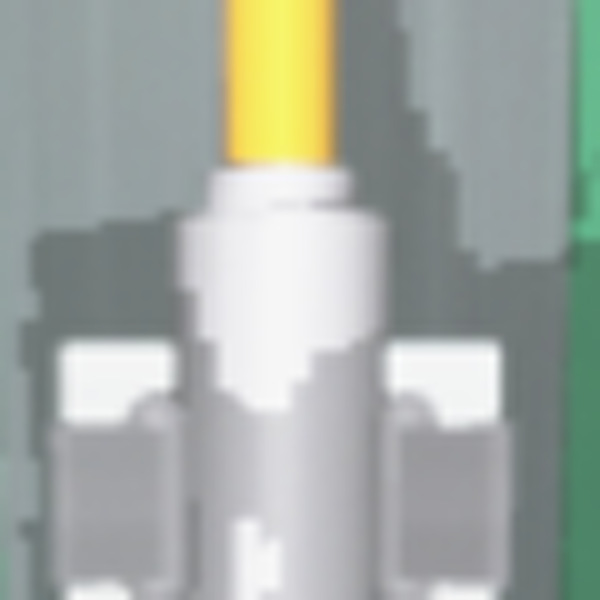

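View pics/t19.png

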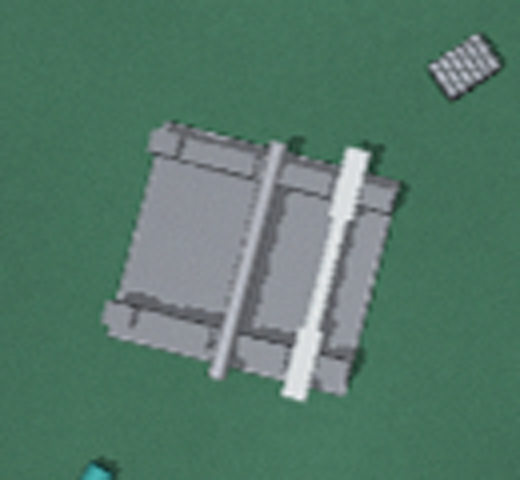

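The pin head is flush with the screw tip (crop row 165) and touches the bar's end (row 205). The plain bar and the flat specimen still lie in their grooves. Handing in.

```bash
python3 -c "
from workcell import *
print(close_job())"
```

```text
the job is handed in; nothing more can be done
None
```

The waisted steel specimen is in both clips with its end bearing on the stop, and the job was handed in at about 24 s; no verdict was reported.

- **Press-in:** I gripped the specimen by the waist and pressed it in with its middle near x = -20. The clip_a end snapped first, leaving the clip_b end about 5–6 mm high, and a little more pressing snapped that one too. The highest wrist reading was about 28 N, or roughly 32 N on the cradle once the specimen's weight is added. That is under the 45 N limit.
- **Slide:** After easing off, I slid it about 13 mm. It took about 8 N to start moving, then 2–6 N. The motion stopped dead at 8.5–9.5 N in all, of which I put about 5 N on the stop.
- **Lift while sliding:** For part of the slide the tool was pulling up by about 4–5 N. I lowered it, and the specimen stayed in the clips.
- **Last checks after letting go:**
  - The wrist view shows the pin head against the screw with no stem visible, and the specimen's end touching it.
  - The side view shows it level and in line with the screw in both clips.
  - The plain bar and the flat specimen are still in their grooves.
  - The gripper is open and about 120 mm above the specimen, with near-zero force.
- **Disagreement:** My first wrist-camera estimate of the cradle line was about 1 mm off from what I saw with the specimen held over it. I corrected the sideways position from that later picture before pressing. No other check failed.

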